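Dock a battery pack between charging guides and lock it

ROBOT

A 7-joint arm with a two-finger parallel gripper is mounted at the origin on the work surface. World frame = base frame: x ahead of the robot, y to its left, z up, the work surface at z = 0. Lengths are in mm, angles in rad, forces in N, time in s.
With the tool pointing down it reaches from about 400 to 900 mm from the base axis. Payload 5.6 kg.
Tool frame: the origin (TCP) lies midway between the tips of the shut fingers; the grasp point (between the pads) lies pinch_z behind it (pinch_z is the distance from the TCP to the grasp point, in mm); z points along the fingers, y is the direction in which the jaws open and shut (so a half turn about z gives the same grasp; the last joint's range is limited). The gripper opens to 92 mm and grips with 3 to 60 N. Pads are 20 mm wide; open, the fingers measure 128 mm over their backs; the gripper's body (75 mm by 189 mm) begins 69 mm behind the grasp point.
Start: joints at [-1.219, 0.468, -0.012, 1.603, 0.006, 1.071, -0.056], TCP at [250.047, 599.989, 188.392] pointing down, gripper open.
Joint ranges: [-2.53, 2.53], [-0.31, 2.02], [-1.57, 1.55], [0.28, 2.44], [-1.29, 4.43], [0.15, 1.84], [-2.92, 2.92]. Speed limits (rad/s): [2.57, 2.57, 3.14, 3.14, 3.14, 3.14, 3.14].

INTERFACE

Orientations are given as a unit quaternion [x, y, z, w].
In Python, from station import observe, camera, hand_in, pinch_z gives the robot as it stands.
- The arm moves only by the tool step_arm, never from a script. Its argument "motion" is a list of rows, each a list of 4 numbers: the shift along the tool's x, y, z in m, then the turn about the tool's z in degrees. In form: [[x, y, z, yaw], ...]. A call has 1 to 12 rows; each row is the pose to reach, as a shift and turn from the pose measured when the call began, along the tool's axes at that moment; what a row does not reach only later rows make up. A row lasts 1/10 s, in which the tool goes at most 50 mm and 8.59 degrees, less where a joint would pass 70% of its speed; a pose out of reach is approached as far as the arm can. A call with a gripper value outside its range is refused whole. "fingers" is the finger opening in m, from 0 to 0.0919, set as the call begins (left out, the last holds). The fingers move at their own pace and stop on an object; the grip force is fixed at half the most. Time passes only in rows, so rows that repeat a pose let the fingers close. It gives the time, the measured TCP pose, the force and the opening at its end, in the units of the state.
- observe(): the state, without advancing time (a new reading comes with each control period).
- camera(name): name is "scene" or "top"; returns a dict with "color" (384x512x3 uint8, blue, green, red), "fx", "fy", "cx", "cy" (pixels), "rvec" (rotation vector, rad) and "tvec" (3), from world to camera coordinates, as OpenCV has them. Camera axes: x right, y down, z forward; pixel columns grow to the right and rows downward; lengths in mm; the calibration is good to about 2 mm. A picture is of the moment at which its call begins. There is no depth.
- hand_in(): hands the job in, once; it reports no verdict.
The state is a dict: "time_s": time; "joints": joint angles; "dq": joint speeds; "tau": joint torques, N m; "tcp_pos": TCP position; "tool_rot": TCP orientation; "force": force on the tool from outside, world axes, zero at the start; "ft_torque": the same for the moment, N m; "gripper_width": opening from 0.0 (shut) to 1.0 (fully open).
Only numpy, scipy, OpenCV 4.12 (cv2) and the standard library are available. Lean on these libraries where they do the work, as an engineer would, in place of code of your own. Each camera call takes 0.05 s, during which the arm holds its last target.

TASK

Put the hand trainer's battery pack (the black block with one rounded end) on charge: set it down flat on the charging dock's apron, rounded nose towards the guides, and let go of it there. Then push it from behind between the converging guides until it is fully home against the back stop, and only after that throw the lock lever all the way over, away from you. Leave all the other things on the table where they are.

Things in the scene. Friction and masses are not known exactly. Their poses are not given: they have to be found in the camera images.
- pack: battery pack, black block 84 mm long (own x), 54 wide (y), 34 high, about 0.3 kg, flat on the table left or right of the dock. The nose (+x, two brass contacts) has corners rounded to 12 mm radius; the tail (-x) is square, with three thin grey bars on top. Origin: centre of underside. The nose starts within 0.6 rad of pointing straight away from the robot.
- pack_nose (a point): middle of the lower edge of the pack's nose face, 42 mm ahead (+x) of the pack's origin; same axes as the pack.
- dock: charging dock screwed to the table: grey base plate (top 8 mm above the table), white guides, clear hood. Origin: on the table surface under its middle. Own +x: the direction the pack is pushed in, away from the robot within 0.3 rad; y left, z up. In its frame, along x in mm: apron -130 to -25, converging guides -25 to 40, straight nest 40 to 100.
- dock_apron (a point): centre of the dock's open flat apron, on its top, 72 mm behind (-x) and 8 mm above the dock's origin; same axes. The apron is 105 mm long and 84 mm wide, nothing stands beside it. A pack set down here has its nose 5 mm short of the guides' mouth.
- dock_throat (a point): on the base plate where the guides become parallel, on the centre line, 40 mm ahead (+x) of the dock's origin; same axes. Two upright guides, 8 mm thick, tops 34 mm above the table, converge from a mouth 105 mm wide (65 mm before this point) to 57 mm wide here; the nest stays 57 mm wide to the back stop.
- dock_home (a point): foot of the dock's back stop face, centre line, on the base plate, 100 mm ahead of and 8 mm above the dock's origin; same axes. The pack's nose point comes here when home; its tail is then 84 mm before it. A clear hood covers the last 40 mm of the nest, underside 48 and top 52 mm above the table: the pack enters only by sliding along +x.
- lock_lever (a joint): angle of the dock's lock lever, 0 to 1 rad: 0 = open, leaning to the dock's -x; 1 = locked, leaning to the dock's +x. Stays where it is left; about 1.5 N at the knob moves it. Its pivot axis runs along the dock's y, 45 mm ahead, 120 mm left and 30 mm above the dock's origin; it stands on a grey block 70 (x) x 50 (y) mm whose top is 33 mm above the table.
- lock_lever_tip (a point): centre of the black ball knob, 26 mm across, at the end of the lock lever, 50 mm from its pivot (about 74 mm above the table at both ends of its travel, 80 mm when upright). It moves 48 mm along the dock's +x from open to locked.
- adapter: oblong power adapter, 104 x 46 x 30 mm, black plastic, all corners square, with a short plug socket at one end; not the battery pack. Bystander, leave it. Origin: centre of its underside.
- tape: roll of paper tape lying flat, 76 mm across, 25 mm high. Bystander. Origin: centre of its underside.
- dumbbell: small hand dumbbell lying on its side, 160 mm long, 49 mm high, black heads, steel bar. Bystander. Origin: underside, mid-length.
- cone: white stacking cone for exercises, 80 mm across the foot, 130 mm high. Bystander. Origin: centre of its underside.
- gel_bottle: clear bottle, 60 mm across, 160 mm high. Bystander. Origin: centre of its underside.
Not all that is in view belongs to the job. What is shaped like the pack but green is not meant.

How it is judged:
By the outcome, as a careful person would: the job done as asked, in the order asked, and still so for the second after the job is handed in, with the robot touching nothing.
It also fails if it takes over 64 s, if anything falls off the work surface, if the arm or the gripper's body presses on something with over 40 N, if the wrist force passes 120 N, or if a joint passes its speed limit or range.

## Working session

There is one attempt and no reset: what is moved stays moved. The work goes in short steps, Python scripts to look and compute and a tool call to move; the robot and the scene stay as the last step left them, time stands still between calls to the robot, and variables do not carry over. Pictures are saved under pics/ and viewed, and the job is handed in when it is done.

Besides the shell and the picture viewer there is one more tool, called after ">>>" as name(argument=value, ...) on one line, values as JSON. step_arm: Moves the arm, as the interface text tells. Its arguments: {"type":"object","properties":{"motion":{"type":"array","items":{"type":"array","items":{"type":"number"}}},"fingers":{"type":"number"}},"required":["motion"]}

```bash
mkdir -p pics; ls
python3 - <<'E'
from station import observe,camera,pinch_z
import cv2,json
s=observe();print(s['time_s'],s['tcp_pos'],s['tool_rot'],s['gripper_width'],s['force'],pinch_z)
import pickle
for n in('scene','top'):
    c=camera(n);pickle.dump(c,open(n+'.pkl','wb'));cv2.imwrite(f'pics/{n}0.png',c['color']);print(n,c['fx'],c['cx'],c['cy'],c['rvec'],c['tvec'])
E
```

```text
pics
0.0 [249.84391307 599.37530685 187.41856141] [ 1.96165909e-01  9.80570302e-01 -8.98238562e-04 -1.09415208e-04] 1.000056782249241 [-0.48339301 -0.25778102  0.07034742] 18.700000000000003
scene 394.39455419505913 253.24607869850465 191.87339259509292 [ 1.43118196  2.32845733 -0.75756472] [ 251.40315446 -348.27317384 1259.60764664]
top 438.3942139630586 250.94627716312303 182.49340985770294 [ 2.08676441 -2.12602837  0.22661534] [  12.04582123  554.45703079 1161.3982664 ]
```

View pics/scene0.png

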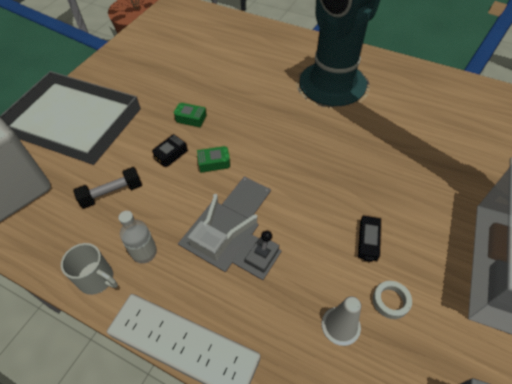

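View pics/top0.png

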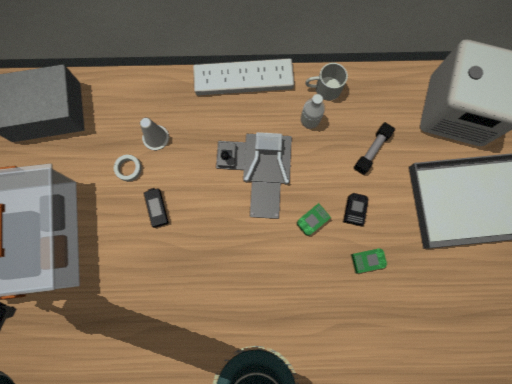

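```bash
cat > h.py <<'E'
import cv2,numpy as np,pickle
def load(n): return pickle.load(open(n,'rb'))
def K(c): return np.array([[c['fx'],0,c['cx']],[0,c['fy'],c['cy']],[0,0,1.]])
def ray(c,px,z):
    R=cv2.Rodrigues(np.array(c['rvec'],float))[0];t=np.array(c['tvec'],float).ravel()
    px=np.atleast_2d(px).astype(float)
    d=(np.c_[px,np.ones(len(px))]@np.linalg.inv(K(c)).T)@R
    o=-R.T@t
    return o+d*((z-o[2])/d[:,2])[:,None]
def proj(c,P):
    return cv2.projectPoints(np.atleast_2d(P).astype(float),np.array(c['rvec'],float),np.array(c['tvec'],float),K(c),None)[0][:,0]
E
python3 - <<'E'
from h import *
t=load('top.pkl');i=t['color'];s=load('scene.pkl')['color']
a=cv2.resize(i[180:290,290:400],(400,400),interpolation=cv2.INTER_CUBIC)
b=cv2.resize(i[125:225,205:305],(400,400),interpolation=cv2.INTER_CUBIC)
cv2.imwrite('pics/crop1.png',np.hstack([a,b]))
a=cv2.resize(s[120:200,140:240],(400,320),interpolation=cv2.INTER_CUBIC)
b=cv2.resize(s[170:280,170:290],(400,367),interpolation=cv2.INTER_CUBIC)[:320]
cv2.imwrite('pics/crop2.png',np.hstack([a,b]))
print(ray(t,[[356,209],[156,207],[265,199]],0))
E
```

```text
[[ 483.71144987 -300.00544749    0.        ]
 [ 500.43717051  277.73708079    0.        ]
 [ 517.97367658  -38.1944439     0.        ]]
```

View pics/crop1.png

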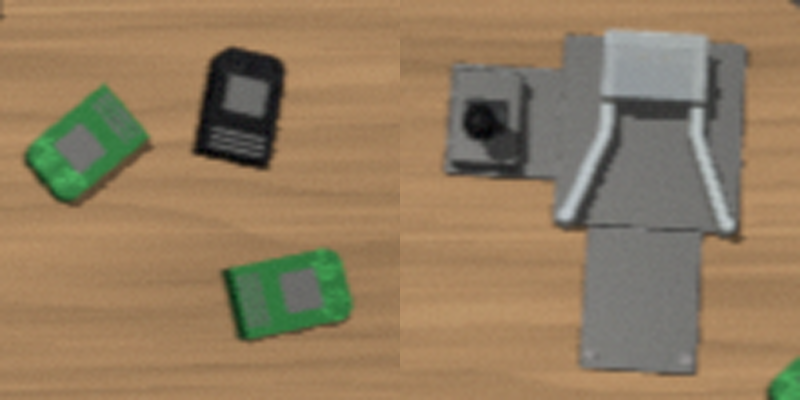

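View pics/crop2.png

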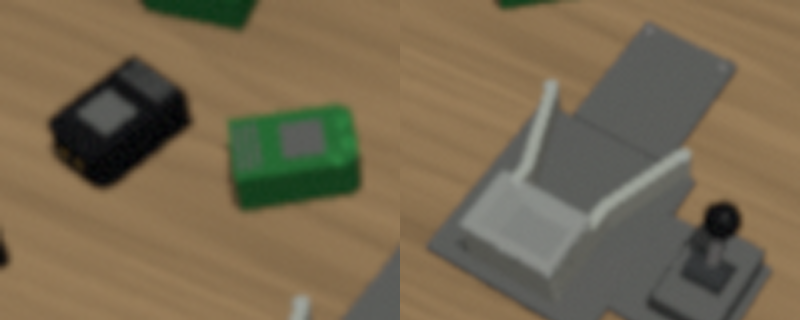

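Run:
```python
from h import *
t=load('top.pkl');s=load('scene.pkl')
for n,c in(('top',t),('scene',s)):
    R=cv2.Rodrigues(np.array(c['rvec']))[0];print(n,'cam',-R.T@np.array(c['tvec']))
def comp(c,m,px):
    n,l,st,_=cv2.connectedComponentsWithStats(m.astype(np.uint8));
    k=l[px[1],px[0]]; print('area',st[k]); return (l==k)
i=t['color'];g=i.astype(int).max(2);hsv=cv2.cvtColor(i,cv2.COLOR_BGR2HSV)
print(i[215,350],i[205,356],i[220,265],i[200,340],i[150,262])
m=np.zeros(g.shape,bool);m[185:235,335:375]=(g<150)[185:235,335:375]&((i[...,2].astype(int)-i[...,0])[185:235,335:375]<30)
m=comp(t,m,(350,212))
cv2.imwrite('pics/mask.png',cv2.resize((m*255).astype(np.uint8)[180:240,330:380],(500,600),interpolation=0))
pts=np.argwhere(m)[:,::-1]
W=ray(t,pts,34)[:,:2].astype(np.float32)
r=cv2.minAreaRect(W*10);print('pack rect z34',np.array(r[0])/10,np.array(r[1])/10,r[2])
# apron
d=(i[...,2].astype(int)-i[...,0])
m=np.zeros(g.shape,bool);m[186:222,240:292]=(d<30)[186:222,240:292]
m=comp(t,m,(265,200));
for row in range(180,222,3): 
    xs=np.where(m[row])[0]; print(row,xs.min() if len(xs) else None,xs.max() if len(xs) else None)
W=ray(t,np.argwhere(m)[:,::-1],8)[:,:2].astype(np.float32)
r=cv2.minAreaRect(W*10);print('apron z8',np.array(r[0])/10,np.array(r[1])/10,r[2]);print(cv2.boxPoints(r)/10)
```

```text
top cam [ 292.60662374    1.95524435 1253.31208195]
scene cam [1011.26453591  251.32319896  827.82236092]
[77 77 78] [102 105 107] [ 98 139 178] [ 95 132 166] [57 59 58]
area [343 193  25  33 618]
pack rect z34 [ 479.16977539 -291.45893555] [58.04517822 87.2684021 ] 75.73928833007812
area [250 186  30  33 921]
180 None None
183 None None
186 252 279
189 252 279
192 251 279
195 251 279
198 251 279
201 251 279
204 251 278
207 250 279
210 250 279
213 250 278
216 250 278
219 None None
apron z8 [508.59140625 -36.40205383] [83.29161987 93.6640564 ] 88.16963958740234
[[460.45306   -76.53078  ]
 [554.0694    -79.522446 ]
 [556.72974     3.7266724]
 [463.11343     6.718341 ]]
```

View pics/mask.png

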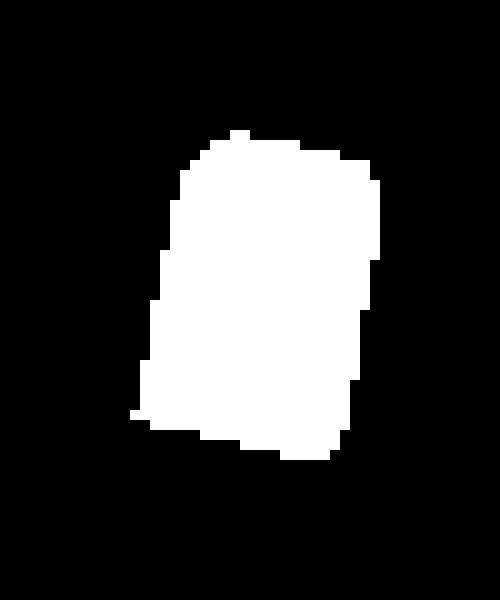

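```bash
cat >> h.py <<'E'
def edge(ch,p0,p1,half=5,n=25,lo=.1,hi=.9):
    """sub-pixel edge points along normals of p0->p1 in float image ch: strongest gradient"""
    p0=np.array(p0,float);p1=np.array(p1,float);u=(p1-p0)/np.linalg.norm(p1-p0);nn=np.array([-u[1],u[0]])
    out=[]
    o=np.arange(-half,half+.01,.1)
    for f in np.linspace(lo,hi,n):
        q=p0+f*(p1-p0)+o[:,None]*nn
        v=cv2.remap(ch.astype(np.float32),q[:,0].astype(np.float32)[None],q[:,1].astype(np.float32)[None],cv2.INTER_LINEAR)[0]
        g=np.abs(np.gradient(cv2.GaussianBlur(v[None],(0,0),6)[0]))
        g[:8]=0;g[-8:]=0
        k=np.argmax(g); w=slice(max(0,k-10),k+11)
        out.append(p0+f*(p1-p0)+(g[w]*o[w]).sum()/g[w].sum()*nn)
    return np.array(out)
def line(P):
    vx,vy,x,y=cv2.fitLine(P[:,:2].astype(np.float32),cv2.DIST_HUBER,0,.01,.01).ravel()
    r=np.abs((P[:,0]-x)*vy-(P[:,1]-y)*vx)
    return np.array([x,y]),np.array([vx,vy]),r.mean()
E
python3 - <<'E'
from h import *
t=load('top.pkl');i=t['color'].astype(np.float32)
c=i[...,2]-i[...,0]; 
def go(name,ch,a,b,z,**k):
    e=edge(ch,a,b,**k);p,v,r=line(ray(t,e,z)); print(name,p.round(1),'ang',np.degrees(np.arctan2(v[1],v[0])).round(2),'res',r.round(2)); return p,v
f=lambda x,y:(330+x/10-.45,180+y/10-.45)
go('pack right z34',c,f(345,425),f(377,215),34)
go('pack left z0',c,f(140,400),f(172,215),0)
go('pack tail z0',c,f(150,427),f(330,455),0)
go('pack nose z34',c,f(240,138),f(340,155),34,lo=.2,hi=.8,half=4)
go('ap left z8',c,(250.5,217),(252,187),8,half=4)
go('ap right z8',c,(278.5,217),(279.5,187),8,half=4)
go('ap tail z0',c,(251,217),(278,217.5),0,half=4)
g=lambda x,y:(205+x/4-.4,125+y/4-.4)
go('base right z8',c,g(735-400,225),g(745-400,55),8,half=3)
go('base back z8',c,g(715-400,43),g(742-400,45),8,half=3)
go('base back L z8',c,g(565-400,36),g(598-400,37),8,half=3)
go('base front L z8',c,g(553-400,227),g(580-400,228),8,half=3)
go('base front R z8',c,g(705-400,232),g(740-400,235),8,half=3)
E
```

```text
pack right z34 [ 471.9 -319.5] ang -14.15 res 0.26
pack left z0 [ 484.8 -268.6] ang -14.01 res 0.31
pack tail z0 [ 439.8 -289.7] ang 76.0 res 0.29
pack nose z34 [ 522.2 -302. ] ang 76.13 res 0.21
ap left z8 [507.1   5.3] ang -4.55 res 0.15
ap right z8 [516.4 -79.8] ang -4.0 res 0.41
ap tail z0 [463.5 -35.4] ang 85.2 res 0.27
base right z8 [ 647.5 -116.2] ang -4.4 res 0.29
base back z8 [ 707.5 -107.5] ang 86.38 res 0.14
base back L z8 [716.1   1. ] ang 86.85 res 0.13
base front L z8 [568.4  15. ] ang 78.78 res 0.6
base front R z8 [560.6 -96.2] ang 77.33 res 0.78
```

```bash
cat >> h.py <<'E'
from scipy.spatial.transform import Rotation as Ro
PACK=(np.array([481.3,-294.8]),-14.1)
DK=(np.array([594.9*.9972+1.2*.075,-594.9*.075+1.2*.9972]),-4.3)
def dock(x,y,z):
    a=np.radians(DK[1]);return np.array([DK[0][0]+x*np.cos(a)-y*np.sin(a),DK[0][1]+x*np.sin(a)+y*np.cos(a),z])
def mv(target,yangle):
    """shift (m, tool axes) and yaw deg to bring TCP to world target mm with tool y at yangle deg"""
    from station import observe
    s=observe();R=Ro.from_quat(s['tool_rot']).as_matrix()
    d=R.T@(np.array(target)-s['tcp_pos'])/1000
    cur=np.degrees(np.arctan2(R[1,1],R[0,1]));dy=-((yangle-cur+90)%180-90)
    print('shift',d.round(4),'yaw',round(dy,2),'| now',s['tcp_pos'].round(1),'ang',cur.round(2),'tz',R[:,2].round(4),'F',np.round(s['force'],1),'w',round(s['gripper_width']*91.9,1),'j',s['joints'].round(2),'t',s['time_s'])
E
python3 - <<'E'
from h import *
mv([480,250,190],75.9);mv([481.3,-294.8,190],75.9)
P=[dock(-130,42,8),dock(-130,-42,8),dock(-25,42,8),dock(-25,-42,8),dock(-25,52.5,34),dock(-25,-52.5,34),dock(40,28.5,34),dock(40,-28.5,34),dock(21,120,74),dock(60,30,52),dock(100,-30,52)]
a=np.radians(-14.1)
for x in(-42,42):
  for y in(-27,27):P.append([481.3+x*np.cos(a)-y*np.sin(a),-294.8+x*np.sin(a)+y*np.cos(a),34])
o=[]
for n,(y0,x0) in(('top',(120,200)),('scene',(95,130))):
    c=load(n+'.pkl');q=proj(c,P);i=cv2.resize(c['color'],None,fx=3,fy=3,interpolation=cv2.INTER_CUBIC)
    for p in q: cv2.circle(i,tuple(int(v) for v in ((p+.5)*3)),2,(0,0,255),-1)
    o.append(i[y0*3:y0*3+360,x0*3:x0*3+540] if n=='top' else i[y0*3:y0*3+540,x0*3:x0*3+540])
cv2.imwrite('pics/chkt.png',o[0]);cv2.imwrite('pics/chks.png',o[1])
E
```

```text
shift [-0.3469 -0.2341 -0.0021] yaw -8.52 | now [249.8 599.5 187.6] ang 67.38 tz [-5.0e-04 -1.4e-03 -1.0e+00] F [-0.4  0.3 -0.1] w 92.0 j [-1.22  0.47 -0.01  1.6   0.01  1.07 -0.06] t 0.1
shift [-0.5576 -0.7365 -0.0013] yaw -8.52 | now [249.8 599.5 187.6] ang 67.38 tz [-5.0e-04 -1.4e-03 -1.0e+00] F [-0.4  0.3 -0.1] w 92.0 j [-1.22  0.47 -0.01  1.6   0.01  1.07 -0.06] t 0.1
```

View pics/chkt.png

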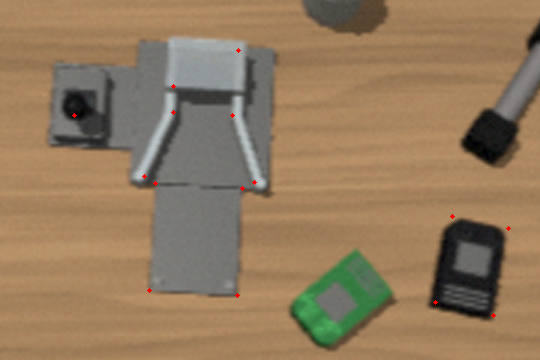

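View pics/chks.png

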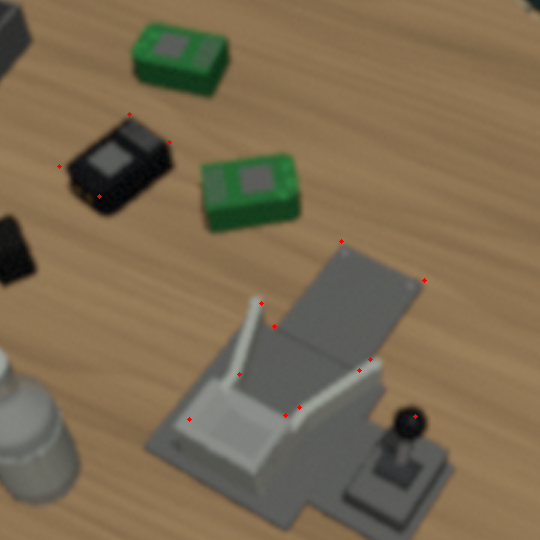

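>>> step_arm(motion=[[-0.035,-0.023,0,-2],[-0.075,-0.05,0,-4],[-0.115,-0.077,0,-6],[-0.155,-0.104,0,-8.5],[-0.195,-0.131,0,-8.5],[-0.235,-0.158,0,-8.5],[-0.275,-0.185,0,-8.5],[-0.315,-0.212,0,-8.5],[-0.347,-0.234,0,-8.5],[-0.38,-0.28,0,-8.5],[-0.4,-0.325,0,-8.5],[-0.415,-0.37,0,-8.5]], fingers=0.07)

```text
time_s: 1.3
tcp_pos: [491.0, 99.2, 187.8]
tool_rot: [0.123, 0.992, -0.001, -0.0]
force: [0.2, -1.0, 0.3]
gripper_width: 0.768
```

```bash
sed -i 's/481.3,-294.8\])/483,-294.8])/; s/^DK=(/DK=(np.array([1.5,0])+/' h.py
python3 - <<'E'
from h import *
mv([483,-294.8,120],75.9)
E
```

```text
shift [-0.0886 -0.3839  0.0686] yaw -0.05 | now [491.   99.2 187.8] ang 75.85 tz [-6.0e-04 -1.9e-03 -1.0e+00] F [ 0.2 -1.   0.3] w 70.5 j [-0.43  0.21  0.19  1.97 -0.05  0.96  1.1 ] t 1.3
```

>>> step_arm(motion=[[-0.01,-0.042,0,0],[-0.02,-0.085,0,0],[-0.03,-0.13,0,0],[-0.04,-0.174,0,0],[-0.05,-0.218,0,0],[-0.06,-0.261,0.005,0],[-0.07,-0.305,0.02,0],[-0.08,-0.345,0.035,0],[-0.0886,-0.384,0.05,0],[-0.0886,-0.384,0.0686,0],[-0.0886,-0.384,0.0686,0],[-0.0886,-0.384,0.0686,0]])

```text
time_s: 2.5
tcp_pos: [482.8, -294.1, 119.7]
tool_rot: [0.123, 0.992, -0.001, -0.001]
force: [0.6, 0.6, 0.1]
gripper_width: 0.762
```

Run:
```python
from h import *
from station import camera
mv([483,-294.8,6],75.9)
a=[]
for n in('top','scene'):
    c=camera(n);i=c['color'];q=proj(c,[483,-294.8,20])[0]
    from station import observe
    x,y=int(q[0]),int(q[1]);a.append(cv2.resize(i[max(0,y-60):y+60,max(0,x-60):x+60],(400,400),interpolation=cv2.INTER_CUBIC))
cv2.imwrite('pics/ab.png',np.hstack(a))
```

```text
shift [-0.0005 -0.0005  0.1137] yaw -0.0 | now [ 482.8 -294.1  119.7] ang 75.9 tz [-1.7e-03 -9.0e-04 -1.0e+00] F [0.6 0.6 0.1] w 70.0 j [ 0.18  0.42  0.39  1.89 -0.2   0.87  2.  ] t 2.5
```

View pics/ab.png

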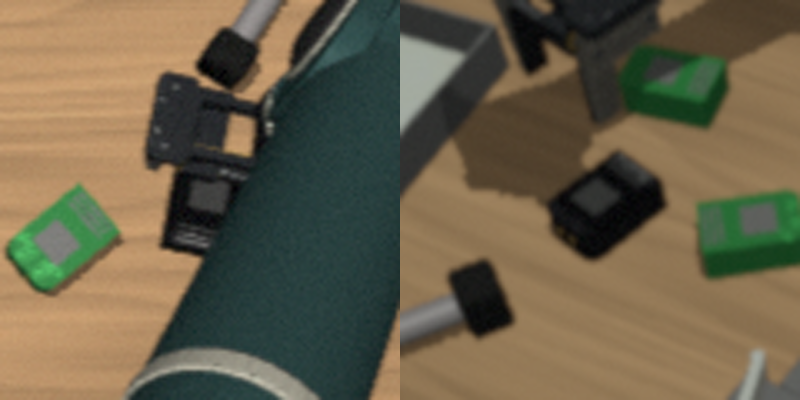

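>>> step_arm(motion=[[0,0,0.03,0],[0,0,0.06,0],[0,0,0.085,0],[0,0,0.1,0],[0,0,0.108,0],[0,0,0.112,0],[0,0,0.112,0],[0,0,0.112,0]])

```text
time_s: 3.4
tcp_pos: [484.6, -294.6, 9.8]
tool_rot: [0.122, 0.992, -0.001, 0.001]
force: [-0.2, 0.0, 0.7]
gripper_width: 0.766
```

>>> step_arm(motion=[[0,0,0,0],[0,0,0,0],[0,0,0,0],[0,0,0,0],[0,0,0,0],[0,0,0,0],[0,0,0,0],[0,0,0,0]], fingers=0.03)

```text
time_s: 4.2
tcp_pos: [484.6, -294.6, 9.7]
tool_rot: [0.122, 0.992, -0.001, 0.001]
force: [0.2, 0.2, 1.1]
gripper_width: 0.331
```

Run:
```python
from h import *
from station import camera
mv([483,-294.8,6],75.9)
a=[]
for n in('top','scene'):
    c=camera(n);i=c['color'];q=proj(c,[483,-294.8,20])[0]
    x,y=int(q[0]),int(q[1]);a.append(cv2.resize(i[max(0,y-60):y+60,max(0,x-60):x+60],(400,400),interpolation=cv2.INTER_CUBIC))
cv2.imwrite('pics/ac.png',np.hstack(a))
```

```text
shift [ 0.0015 -0.0005  0.0037] yaw 0.06 | now [ 484.6 -294.6    9.7] ang 75.96 tz [ 0.002  -0.0025 -1.    ] F [0.2 0.2 1.1] w 30.4 j [ 0.23  0.59  0.33  1.94 -0.29  0.65  2.07] t 4.2
```

View pics/ac.png

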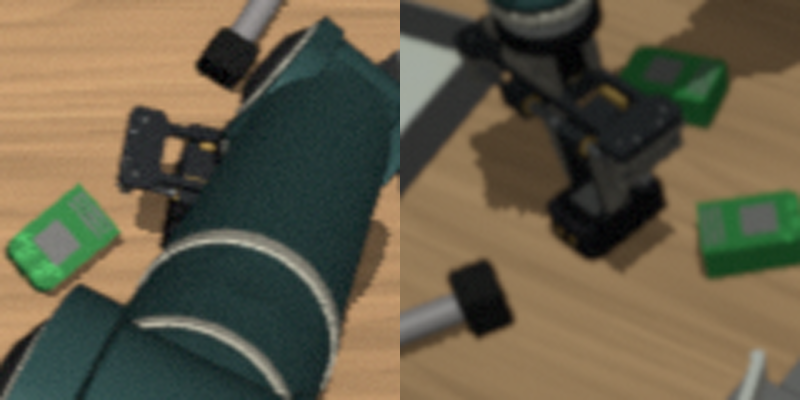

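>>> step_arm(motion=[[0,0,0,0],[0,0,0,0],[0,0,0,0],[0,0,0,0],[0,0,0,0]], fingers=0.0)

```text
time_s: 4.8
tcp_pos: [484.6, -294.7, 9.7]
tool_rot: [0.122, 0.992, -0.001, 0.001]
force: [-0.0, -0.0, -0.5]
gripper_width: 0.008
```

Run:
```python
from h import *
from station import camera
mv([483,-294.8,6],75.9)
c=camera('scene');i=c['color'];q=proj(c,[483,-294.8,20])[0]
x,y=int(q[0]),int(q[1]);cv2.imwrite('pics/ad.png',cv2.resize(i[y-40:y+30,x-40:x+40],(800,600),interpolation=cv2.INTER_CUBIC))
```

```text
shift [ 0.0015 -0.0005  0.0037] yaw 0.05 | now [ 484.6 -294.7    9.7] ang 75.95 tz [ 0.0021 -0.0025 -1.    ] F [-0.  -0.  -0.5] w 0.7 j [ 0.23  0.59  0.33  1.94 -0.29  0.65  2.07] t 4.8
```

View pics/ad.png

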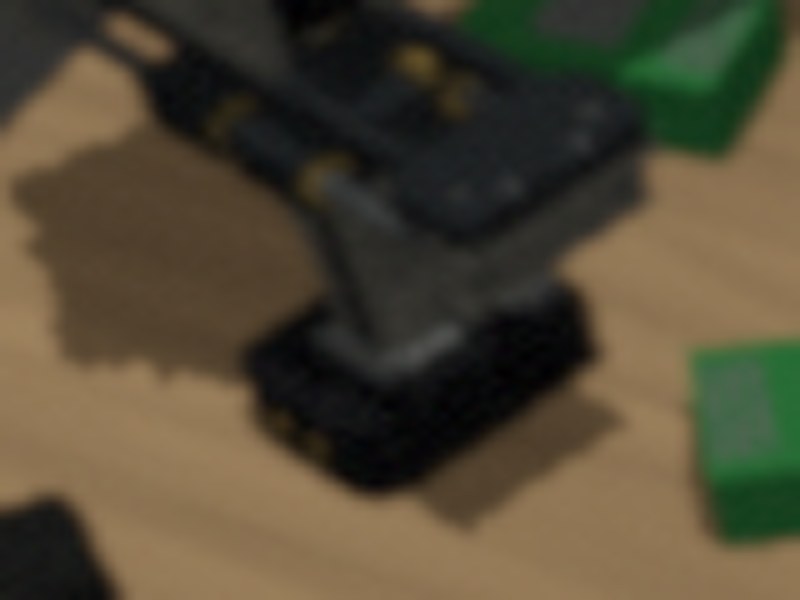

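Run:
```python
from h import *
from station import camera,observe
c=camera('scene');q=proj(c,[483,-294.8,20])[0]
x,y=int(q[0]),int(q[1])
for z in(0,9.7,20,34,50,80): 
    u=proj(c,[484.6,-294.7,z])[0];print(z,u,(u[0]-x+40)*10,(u[1]-y+40)*600/70)
print(observe())
```

```text
0 [169.64361574 155.10821799] 416.4361574297169 395.21329702200546
9.7 [168.97750554 152.79708777] 409.7750554133012 375.4036094691425
20 [168.2595027 150.3059113] 402.59502699738306 354.05066829071757
34 [167.2654641  146.85700353] 392.6546409507827 324.4886016457828
50 [166.10306824 142.82396487] 381.0306823573177 289.9196988881777
80 [163.84421656 134.98667256] 358.44216559925457 222.74290769700787
{'time_s': 4.9, 'joints': array([ 0.23255557,  0.58729791,  0.32658011,  1.94415167, -0.29491768,
        0.65303344,  2.0692887 ]), 'dq': array([ 0.00188165, -0.0007548 , -0.00293827, -0.00027715,  0.00124287,
        0.00160737,  0.00091963]), 'tau': array([-2.24562114e-04, -4.85950613e+01,  4.80942607e+00, -1.61682540e+01,
        3.86885740e-02,  5.03240316e-02,  1.95283092e-04]), 'tcp_pos': array([ 484.60648266, -294.61896717,    9.71201762]), 'tool_rot': array([ 0.12223829,  0.99249947, -0.00110938,  0.00117347]), 'force': array([ 1.0762003 ,  0.02055487, -0.49067984]), 'ft_torque': array([ 0.0210049 , -0.03876514,  0.02882017]), 'gripper_width': 0.00917570660184937}
```

>>> step_arm(motion=[[0,0,-0.01,0],[0,0,-0.025,0],[0,0,-0.04,0],[0,0,-0.05,0],[0,0,-0.05,0]])

```text
time_s: 5.4
tcp_pos: [485.9, -295.2, 62.1]
tool_rot: [0.122, 0.992, -0.002, 0.003]
force: [0.2, 1.0, -0.8]
gripper_width: 0.004
```

Run:
```python
from h import *
from station import camera
mv([483,-294.8,6],75.9)
c=camera('scene');i=c['color'];q=proj(c,[483,-294.8,20])[0]
x,y=int(q[0]),int(q[1]);cv2.imwrite('pics/ae.png',cv2.resize(i[y-50:y+30,x-50:x+50],(800,600),interpolation=cv2.INTER_CUBIC))
```

```text
shift [ 0.0033 -0.0002  0.0561] yaw 0.06 | now [ 485.9 -295.2   62.1] ang 75.96 tz [ 0.0059 -0.0041 -1.    ] F [ 0.2  1.  -0.8] w 0.4 j [ 0.2   0.5   0.36  1.93 -0.25  0.75  2.04] t 5.4
```

View pics/ae.png

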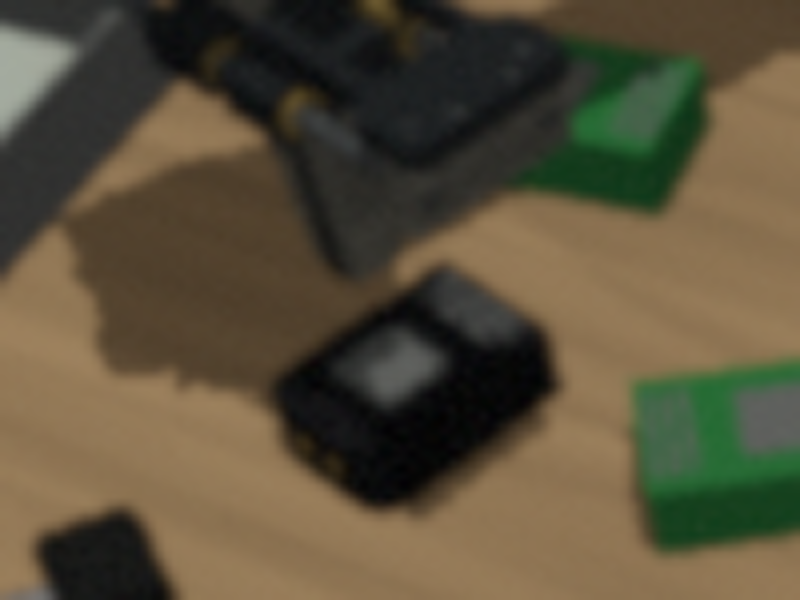

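Run:
```python
from h import *
from station import camera,observe
P=observe()['tcp_pos'];print(P)
for n in('scene','top'):
    c=camera(n);q=proj(c,[483,-294.8,20])[0];x,y=int(q[0]),int(q[1])
    i=cv2.resize(c['color'][y-50:y+30,x-50:x+50],(800,640),interpolation=cv2.INTER_CUBIC)[:600]
    i=np.clip(i.astype(float)*1.8,0,255).astype(np.uint8)
    for dz,col in((0,(0,0,255)),(18.7,(0,255,255)),(40,(255,0,255))):
        u=proj(c,P+[0,0,dz])[0];u=((u-[x-50,y-50]+.5)*8).astype(int);cv2.circle(i,tuple(map(int,u)),5,col,-1)
    cv2.imwrite(f'pics/af_{n}.png',i)
```

```text
[ 485.29139977 -294.7034217    61.0152488 ]
```

View pics/af_scene.png

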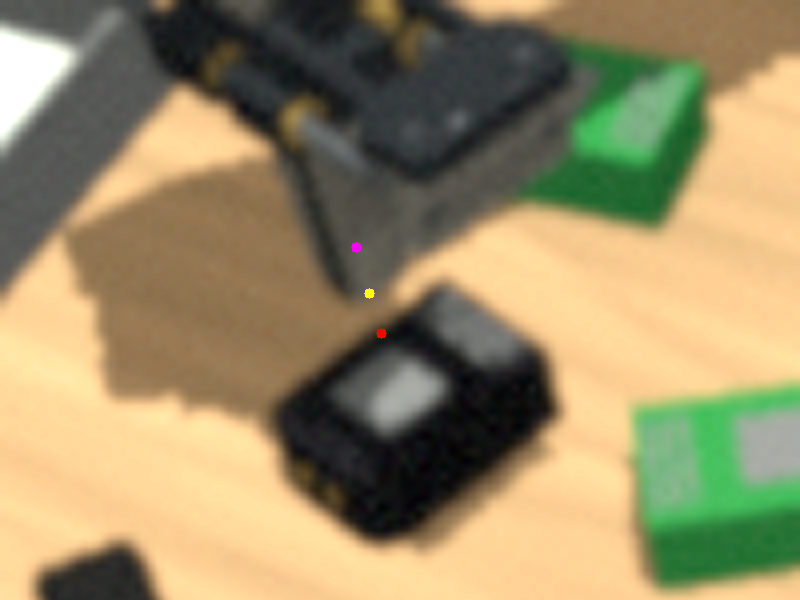

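View pics/af_top.png

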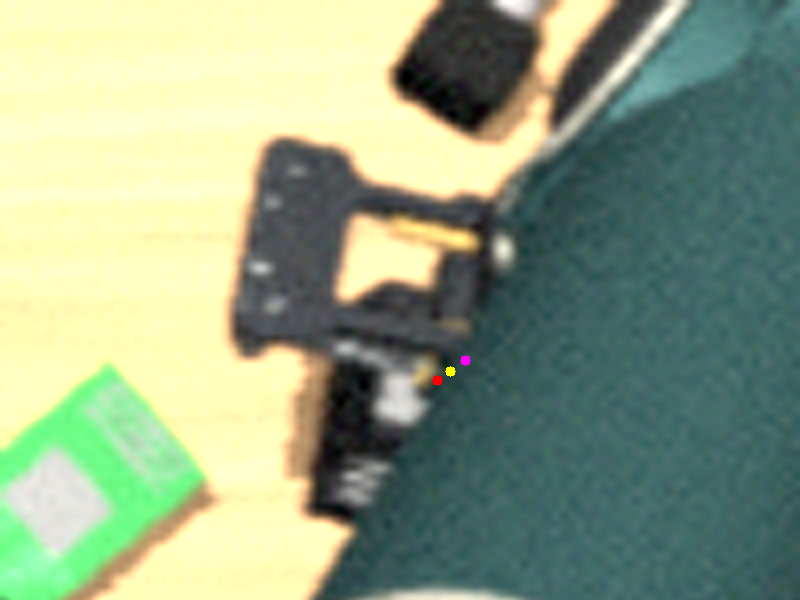

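Run:
```python
from h import *
from station import camera,observe
a=[]
for n in('scene','top'):
    c=camera(n);pickle.dump(c,open(n+'1.pkl','wb'));a.append(np.clip(c['color'].astype(float)*1.5,0,255).astype(np.uint8)[60:300,100:450] if n=='scene' else np.clip(c['color'].astype(float)*1.5,0,255).astype(np.uint8)[100:340,162:512])
cv2.imwrite('pics/ag.png',cv2.resize(np.hstack(a),(800,274)))
cv2.imwrite('pics/ag1.png',cv2.resize(a[1],(800,548),interpolation=2))
```

```text
(no output)
```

View pics/ag1.png

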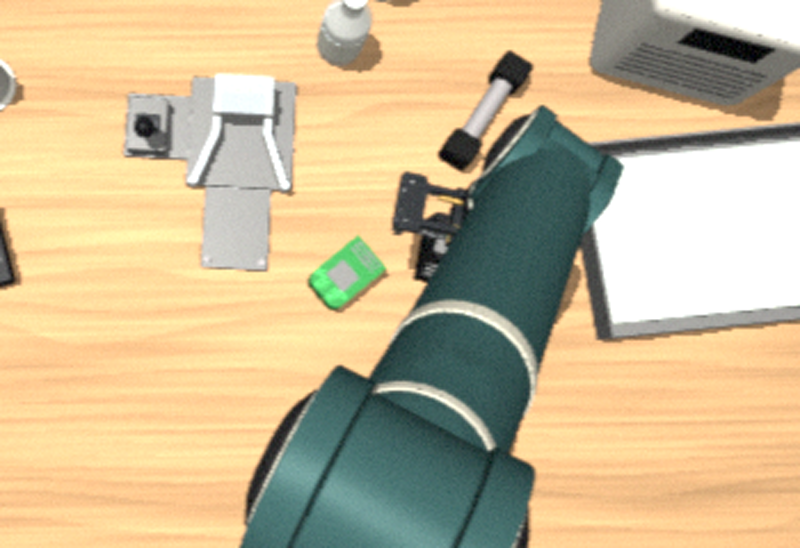

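Run:
```python
from h import *
c=load('top1.pkl');s=load('scene1.pkl')
q=proj(c,[483,-294.8,20])[0];o=np.array([int(q[0])-50,int(q[1])-50])
n=np.array([.2436,.970]);u=np.array([.970,-.2436]);T=np.array([485.3,-294.7])
for z in(80,110,150,170):
    for p in((270,140),(235,345),(345,150),(340,340)):
        w=ray(c,np.array(p)/8-.5+o,z)[0][:2]-T;print(z,p,'u',(w@u).round(1),'n',(w@n).round(1))
q=proj(s,[483,-294.8,20])[0];o=np.array([int(q[0])-50,int(q[1])-50])
for z in(40,60,70,80,90,100): print(z,(ray(s,np.array((355,298))/8-.5+o,z)[0]-[485.3,-294.7,61]).round(1))
```

```text
80 (270, 140) u 65.3 n 74.3
80 (235, 345) u -7.7 n 72.7
80 (345, 150) u 67.6 n 48.6
80 (340, 340) u 2.1 n 38.3
110 (270, 140) u 57.0 n 78.5
110 (235, 345) u -14.1 n 77.0
110 (345, 150) u 59.3 n 53.5
110 (340, 340) u -4.6 n 43.5
150 (270, 140) u 46.0 n 84.2
150 (235, 345) u -22.7 n 82.7
150 (345, 150) u 48.1 n 60.0
150 (340, 340) u -13.5 n 50.4
170 (270, 140) u 40.4 n 87.1
170 (235, 345) u -26.9 n 85.6
170 (345, 150) u 42.6 n 63.3
170 (340, 340) u -18.0 n 53.8
40 [-24.1 -32.4 -21. ]
60 [-10.1 -17.7  -1. ]
70 [ -3.1 -10.4   9. ]
80 [ 3.8 -3.1 19. ]
90 [10.8  4.3 29. ]
100 [17.8 11.6 39. ]
```

Run:
```python
from h import *
mv([560,-195,60],75.9)
```

```text
shift [-0.0496  0.1146 -0.0009] yaw 0.06 | now [ 484.1 -294.2   59.2] ang 75.96 tz [ 0.001 -0.002 -1.   ] F [ 0.6  0.1 -0.8] w 0.5 j [ 0.2   0.51  0.36  1.93 -0.26  0.75  2.04] t 5.65
```

>>> step_arm(motion=[[-0.015,0.035,0,0],[-0.03,0.07,0,0],[-0.05,0.115,0,0],[-0.05,0.115,0.01,0],[-0.05,0.115,0.02,0],[-0.05,0.115,0.028,0],[-0.05,0.115,0.036,0],[-0.05,0.115,0.04,0],[-0.05,0.115,0.044,0],[-0.05,0.115,0.046,0],[-0.05,0.115,0.046,0]])

```text
time_s: 6.75
tcp_pos: [560.4, -195.1, 13.0]
tool_rot: [0.122, 0.992, -0.001, 0.001]
force: [0.1, 0.0, -1.1]
gripper_width: 0.007
```

Run:
```python
from h import *
from station import camera,observe
mv([560,-195,0],75.9)
P=observe()['tcp_pos']
c=camera('scene');q=proj(c,P)[0];x,y=int(q[0]),int(q[1])
i=cv2.resize(c['color'][y-50:y+25,x-50:x+50],(800,600),interpolation=cv2.INTER_CUBIC)
i=np.clip(i.astype(float)*1.8,0,255).astype(np.uint8)
for dz,col in((0,(0,0,255)),(18.7,(0,255,255)),(40,(255,0,255))):
    u=proj(c,P+[0,0,dz])[0];u=((u-[x-50,y-50]+.5)*8).astype(int);cv2.circle(i,tuple(map(int,u)),4,col,-1)
cv2.imwrite(f'pics/ah.png',i)
```

```text
shift [ 0.0005 -0.      0.013 ] yaw 0.04 | now [ 560.4 -195.1   13. ] ang 75.94 tz [ 0.001 -0.002 -1.   ] F [ 0.1  0.  -1.1] w 0.7 j [ 0.03  0.62  0.32  1.88 -0.29  0.69  1.85] t 6.75
```

View pics/ah.png

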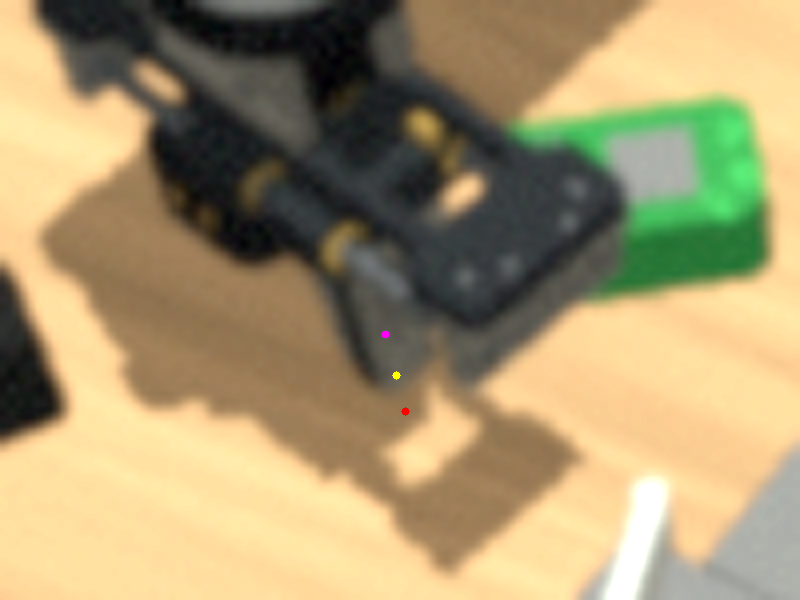

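>>> step_arm(motion=[[0,0,0.004,0],[0,0,0.008,0],[0,0,0.011,0],[0,0,0.013,0],[0,0,0.013,0]])

```text
time_s: 7.3
tcp_pos: [560.3, -195.0, -0.2]
tool_rot: [0.122, 0.992, -0.001, 0.0]
force: [-0.9, 0.4, 0.9]
gripper_width: 0.007
```

Reported z is at the table with no contact, so the real tips are higher. I'll feel further down in small steps.

>>> step_arm(motion=[[0,0,0.003,0],[0,0,0.006,0],[0,0,0.008,0],[0,0,0.008,0]])

```text
time_s: 7.7
tcp_pos: [560.1, -194.9, -8.6]
tool_rot: [0.122, 0.992, -0.001, 0.0]
force: [0.4, 0.1, -0.6]
gripper_width: 0.005
```

>>> step_arm(motion=[[0,0,0.002,0],[0,0,0.004,0],[0,0,0.004,0]])

```text
time_s: 8.0
tcp_pos: [559.9, -194.8, -12.9]
tool_rot: [0.122, 0.992, -0.001, -0.0]
force: [0.1, 0.2, -0.2]
gripper_width: 0.004
```

>>> step_arm(motion=[[0,0,0.002,0],[0,0,0.003,0],[0,0,0.003,0]])

```text
time_s: 8.3
tcp_pos: [559.7, -194.7, -16.1]
tool_rot: [0.122, 0.992, -0.001, -0.0]
force: [0.3, -0.4, 0.6]
gripper_width: 0.005
```

>>> step_arm(motion=[[0,0,0.002,0],[0,0,0.003,0],[0,0,0.003,0]])

```text
time_s: 8.6
tcp_pos: [559.6, -194.7, -19.3]
tool_rot: [0.122, 0.992, -0.001, -0.0]
force: [-0.0, 0.0, 0.2]
gripper_width: 0.008
```

>>> step_arm(motion=[[0,0,0.002,0],[0,0,0.002,0]])

```text
time_s: 8.8
tcp_pos: [559.4, -194.7, -21.6]
tool_rot: [0.122, 0.992, -0.001, -0.001]
force: [0.5, 1.1, 0.5]
gripper_width: 0.007
```

>>> step_arm(motion=[[0,0,0.002,0],[0,0,0.002,0]])

```text
time_s: 9.0
tcp_pos: [559.2, -194.6, -23.9]
tool_rot: [0.122, 0.992, -0.001, -0.001]
force: [-0.2, -0.7, 0.8]
gripper_width: 0.009
```

```bash
cat > look.py <<'E'
from h import *
from station import camera,observe
import sys
P=observe()['tcp_pos']
c=camera('scene');q=proj(c,P)[0];x,y=int(q[0]),int(q[1])
i=cv2.resize(c['color'][y-50:y+25,x-50:x+50],(800,600),interpolation=cv2.INTER_CUBIC)
i=np.clip(i.astype(float)*1.8,0,255).astype(np.uint8)
for dz,col in((0,(0,0,255)),(18.7,(0,255,255)),(40,(255,0,255))):
    u=proj(c,P+[0,0,dz])[0];u=((u-[x-50,y-50]+.5)*8).astype(int);cv2.circle(i,tuple(map(int,u)),4,col,-1)
cv2.imwrite(f'pics/{sys.argv[1]}.png',i)
E
python3 look.py ai
```

```text
(no output)
```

View pics/ai.png

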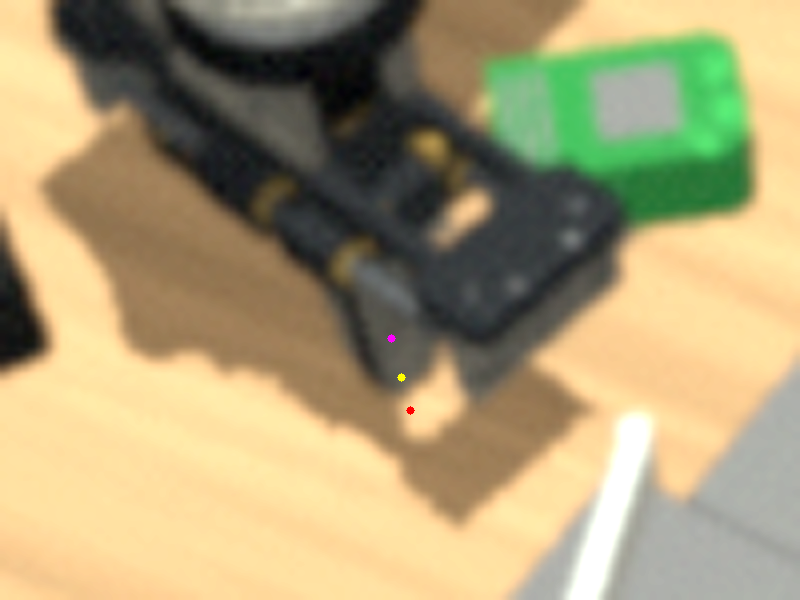

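>>> step_arm(motion=[[0,0,0.002,0],[0,0,0.002,0]])

```text
time_s: 9.25
tcp_pos: [559.4, -194.7, -25.7]
tool_rot: [0.122, 0.992, -0.001, -0.001]
force: [0.9, -0.5, 0.6]
gripper_width: 0.003
```

>>> step_arm(motion=[[0,0,0.002,0],[0,0,0.002,0]])

```text
time_s: 9.45
tcp_pos: [559.5, -194.7, -25.8]
tool_rot: [0.122, 0.992, -0.0, -0.001]
force: [-5.2, 2.3, 18.2]
gripper_width: 0.006
```

>>> step_arm(motion=[[0,0,0.002,0],[0,0,0.002,0]])

```text
time_s: 9.65
tcp_pos: [559.5, -194.7, -25.8]
tool_rot: [0.122, 0.992, 0.0, -0.001]
force: [-5.4, 2.0, 19.4]
gripper_width: 0.008
```

>>> step_arm(motion=[[0,0,0.002,0],[0,0,0.002,0]])

```text
time_s: 9.85
tcp_pos: [559.5, -194.7, -25.8]
tool_rot: [0.123, 0.992, 0.001, -0.001]
force: [-5.5, 1.2, 17.8]
gripper_width: 0.002
```

```bash
python3 look.py aj
python3 - <<'E'
from h import *
from station import observe,camera
c=camera('scene');P=observe()['tcp_pos'];q=proj(c,P)[0];o=np.array([int(q[0])-50,int(q[1])-50])
for p in((380,385),(393,390),(400,385)):print(ray(c,np.array(p)/8-.5+o,0)[0]-P)
mv([483,-294.8,45],75.9)
E
```

```text
[10.75280541 -0.19071583 25.77485531]
[10.55008246  4.68436572 25.77485531]
[ 7.85285905  5.63302433 25.77485531]
shift [ 0.05   -0.1157 -0.0709] yaw 0.02 | now [ 559.5 -194.6  -25.8] ang 75.92 tz [-0.0011  0.0018 -1.    ] F [-4.9  3.5 17.6] w 0.3 j [ 0.06  0.68  0.29  1.88 -0.32  0.63  1.87] t 9.95
```

View pics/aj.png

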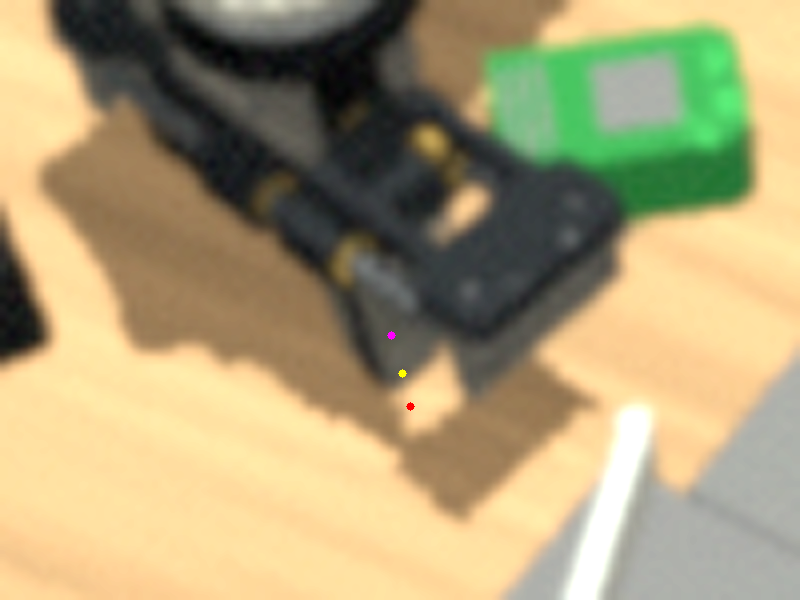

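>>> step_arm(motion=[[0,0,-0.03,0],[0,0,-0.07,0],[0.015,-0.035,-0.095,0],[0.03,-0.07,-0.095,0],[0.05,-0.115,-0.095,0],[0.05,-0.1155,-0.095,0],[0.05,-0.1155,-0.095,0],[0.05,-0.1155,-0.095,0]], fingers=0.072)

```text
time_s: 10.75
tcp_pos: [483.8, -293.6, 68.9]
tool_rot: [0.122, 0.993, 0.001, -0.001]
force: [0.1, 1.0, -0.5]
gripper_width: 0.675
```

Run:
```python
from h import *
mv([483,-294.8,-18],75.9)
```

```text
shift [ 0.0003 -0.0016  0.0869] yaw 0.09 | now [ 483.8 -293.6   68.9] ang 75.99 tz [-0.001   0.0026 -1.    ] F [ 0.1  1.  -0.5] w 62.1 j [ 0.2   0.5   0.37  1.92 -0.25  0.77  2.03] t 10.75
```

>>> step_arm(motion=[[0,-0.0015,0.02,0],[0,-0.0015,0.04,0],[0,-0.0015,0.05,0],[0,-0.0015,0.055,0],[0,-0.0015,0.06,0],[0,-0.0015,0.065,0]])

```text
time_s: 11.35
tcp_pos: [484.0, -294.9, 4.1]
tool_rot: [0.122, 0.993, 0.001, -0.0]
force: [1.0, -0.3, 1.7]
gripper_width: 0.788
```

>>> step_arm(motion=[[0,0,0.005,0],[0,0,0.01,0],[0,0,0.015,0],[0,0,0.02,0],[0,0,0.022,0],[0,0,0.022,0]])

```text
time_s: 11.95
tcp_pos: [483.7, -294.7, -18.3]
tool_rot: [0.122, 0.993, 0.001, -0.0]
force: [0.1, 1.1, 0.7]
gripper_width: 0.782
```

>>> step_arm(motion=[[0,0,0,0],[0,0,0,0],[0,0,0,0],[0,0,0,0],[0,0,0,0],[0,0,0,0]], fingers=0.04)

```text
time_s: 12.55
tcp_pos: [483.8, -294.7, -18.1]
tool_rot: [0.122, 0.993, 0.001, -0.0]
force: [-0.2, 0.2, 1.5]
gripper_width: 0.582
```

>>> step_arm(motion=[[0,0,-0.01,0],[0,0,-0.03,0],[0,0,-0.055,0],[0,0,-0.075,0],[0,0,-0.08,0],[0,0,-0.08,0]])

```text
time_s: 13.15
tcp_pos: [484.2, -295.0, 62.5]
tool_rot: [0.122, 0.993, 0.001, 0.0]
force: [0.1, -0.0, -4.0]
gripper_width: 0.584
```

```bash
python3 look.py ak
python3 - <<'E'
from h import *
p=dock(-73,0,0);print(p)
mv([p[0],p[1],60],85.7)
E
```

```text
[522.02976525 -37.94741294   0.        ]
shift [0.0246 0.2583 0.0023] yaw -9.66 | now [ 483.6 -294.6   61.6] ang 76.04 tz [-7.0e-04  2.8e-03 -1.0e+00] F [-0.2 -0.2 -4.1] w 53.8 j [ 0.2   0.51  0.37  1.92 -0.26  0.76  2.04] t 13.2
```

View pics/ak.png

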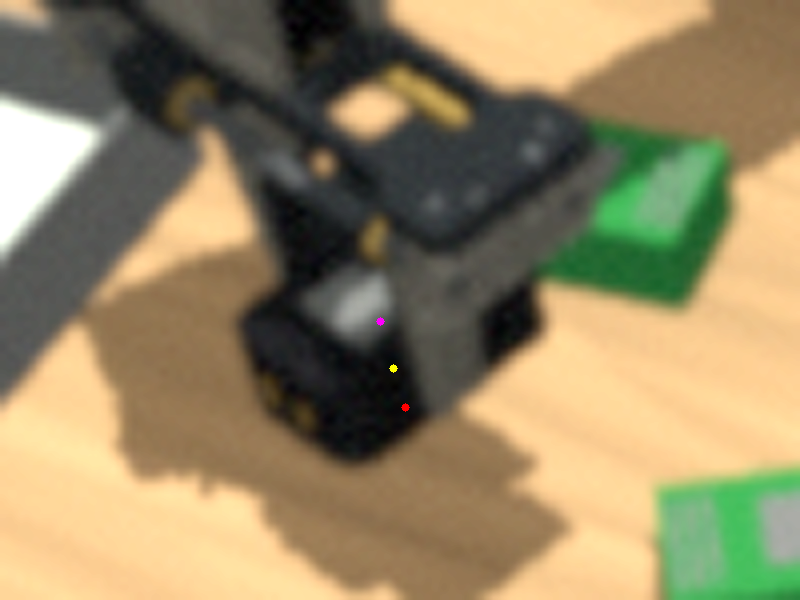

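>>> step_arm(motion=[[0.003,0.025,0,-1],[0.006,0.06,0,-3],[0.009,0.095,0,-5],[0.012,0.13,0,-7],[0.015,0.165,0,-9],[0.018,0.2,0,-9.6],[0.021,0.235,0,-9.6],[0.0246,0.2583,0,-9.6],[0.0246,0.2583,0.002,-9.6],[0.0246,0.2583,0.002,-9.6],[0.0246,0.2583,0.002,-9.6]])

```text
time_s: 14.3
tcp_pos: [521.3, -39.3, 59.6]
tool_rot: [0.039, 0.999, 0.001, -0.001]
force: [-0.3, -0.5, -2.6]
gripper_width: 0.587
```

Run:
```python
from h import *
p=dock(-73,0,0)
mv([p[0],p[1],-10],85.7)
from station import camera
for n in ('scene',):
    c=camera(n);i=c['color'];cv2.imwrite('pics/al.png',cv2.resize(np.clip(i[130:280,170:320]*1.5,0,255).astype(np.uint8),(600,600),interpolation=2))
```

```text
shift [-0.0008  0.0013  0.0696] yaw -0.16 | now [521.3 -39.3  59.6] ang 85.54 tz [-0.0023  0.002  -1.    ] F [-0.3 -0.5 -2.6] w 53.9 j [-0.23  0.44  0.29  2.03 -0.2   0.7   1.68] t 14.3
```

View pics/al.png

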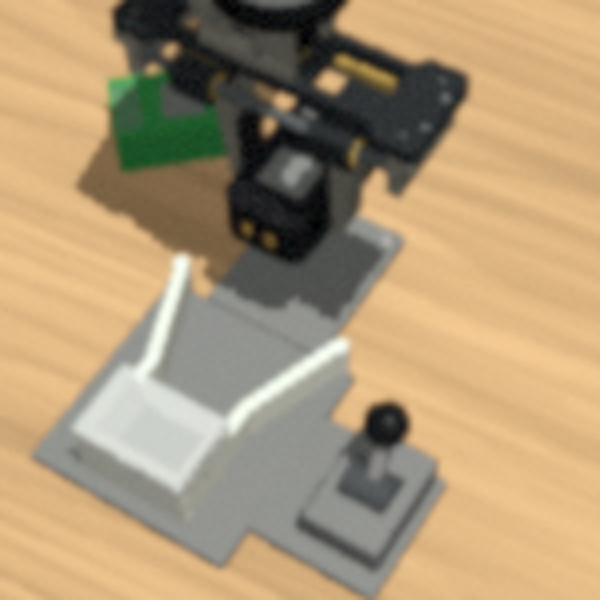

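>>> step_arm(motion=[[-0.0008,0.0013,0.015,0],[-0.0008,0.0013,0.03,0],[-0.0008,0.0013,0.045,0],[-0.0008,0.0013,0.055,0],[-0.0008,0.0013,0.062,0],[-0.0008,0.0013,0.066,0],[-0.0008,0.0013,0.067,0],[-0.0008,0.0013,0.067,0]])

```text
time_s: 15.15
tcp_pos: [522.5, -38.2, -7.0]
tool_rot: [0.039, 0.999, 0.001, -0.001]
force: [-0.2, 0.3, -2.8]
gripper_width: 0.583
```

>>> step_arm(motion=[[0,0,0.0015,0],[0,0,0.0015,0]])

```text
time_s: 15.35
tcp_pos: [522.8, -38.1, -8.2]
tool_rot: [0.039, 0.999, 0.001, -0.0]
force: [-0.5, 0.2, -3.2]
gripper_width: 0.583
```

>>> step_arm(motion=[[0,0,0.0015,0],[0,0,0.0015,0]])

```text
time_s: 15.55
tcp_pos: [522.8, -38.1, -9.7]
tool_rot: [0.039, 0.999, 0.001, -0.0]
force: [0.2, 0.1, -2.6]
gripper_width: 0.584
```

>>> step_arm(motion=[[0,0,0.001,0],[0,0,0.001,0]])

```text
time_s: 15.75
tcp_pos: [523.0, -38.0, -10.1]
tool_rot: [0.039, 0.999, 0.001, -0.0]
force: [-1.4, -0.3, 3.4]
gripper_width: 0.589
```

>>> step_arm(motion=[[0,0,0,0],[0,0,0,0],[0,0,0,0],[0,0,0,0],[0,0,-0.015,0],[0,0,-0.04,0],[0,0,-0.07,0],[0,0,-0.08,0],[0,0,-0.08,0]], fingers=0.075)

```text
time_s: 16.65
tcp_pos: [524.4, -38.1, 71.8]
tool_rot: [0.039, 0.999, 0.001, 0.002]
force: [0.3, -0.2, 0.8]
gripper_width: 0.814
```

Run:
```python
from h import *
p=dock(-170,0,0)
mv([p[0],p[1],60],85.7)
```

```text
shift [ 0.0995 -0.0003  0.0115] yaw -0.18 | now [524.4 -38.1  71.8] ang 85.52 tz [ 0.0037  0.0028 -1.    ] F [ 0.3 -0.2  0.8] w 74.8 j [-0.24  0.42  0.3   2.02 -0.19  0.72  1.68] t 16.65
```

>>> step_arm(motion=[[0.02,0,0,0],[0.045,0,0,0],[0.07,0,0,0],[0.09,0,0,0],[0.1,0,0,0],[0.1,0,0,0],[0.1,0,0,0]], fingers=0)

```text
time_s: 17.35
tcp_pos: [425.7, -30.3, 71.5]
tool_rot: [0.039, 0.999, 0.001, 0.002]
force: [0.5, 0.7, -1.0]
gripper_width: 0.229
```

Run:
```python
from h import *
from station import camera
p=dock(-145,0,0)
mv([p[0],p[1],-5],85.7)
a=[]
for n,(y0,x0) in(('top',(120,200)),('scene',(140,170))):
    c=camera(n);pickle.dump(c,open(n+'2.pkl','wb'));i=c['color'][y0:y0+120,x0:x0+120];a.append(cv2.resize(np.clip(i*1.5,0,255).astype(np.uint8),(400,400),interpolation=2))
cv2.imwrite('pics/am.png',np.hstack(a))
```

```text
shift [-0.0244 -0.0005  0.0766] yaw -0.17 | now [425.7 -30.3  71.5] ang 85.53 tz [ 0.0044  0.0026 -1.    ] F [ 0.5  0.7 -1. ] w 21.1 j [-0.28  0.28  0.31  2.24 -0.15  0.63  1.63] t 17.35
```

View pics/am.png

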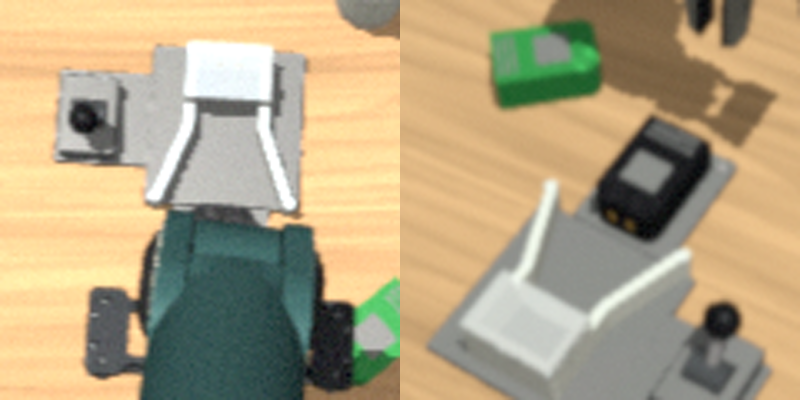

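>>> step_arm(motion=[[-0.01,-0.0005,0.02,0],[-0.018,-0.0005,0.045,0],[-0.02,-0.0005,0.065,0],[-0.02,-0.0005,0.076,0],[-0.02,-0.0005,0.0765,0],[-0.02,-0.0005,0.0765,0]])

```text
time_s: 18.05
tcp_pos: [446.3, -32.4, -4.8]
tool_rot: [0.039, 0.999, 0.001, 0.002]
force: [0.8, 0.9, 0.5]
gripper_width: 0.004
```

```bash
python3 - <<'E'
from h import *
for x in(-100,6):
    p=dock(x,0,0);mv([p[0],p[1],-5],85.7)
E
python3 look.py an
```

```text
shift [-0.0489  0.0003  0.0004] yaw -0.19 | now [446.3 -32.4  -4.8] ang 85.51 tz [ 0.0044  0.0024 -1.    ] F [0.8 0.9 0.5] w 0.3 j [-0.21  0.47  0.25  2.23 -0.25  0.47  1.73] t 18.05
shift [-0.1549  0.0007  0.0009] yaw -0.19 | now [446.3 -32.4  -4.8] ang 85.51 tz [ 0.0044  0.0024 -1.    ] F [0.8 0.9 0.5] w 0.3 j [-0.21  0.47  0.25  2.23 -0.25  0.47  1.73] t 18.05
```

View pics/an.png

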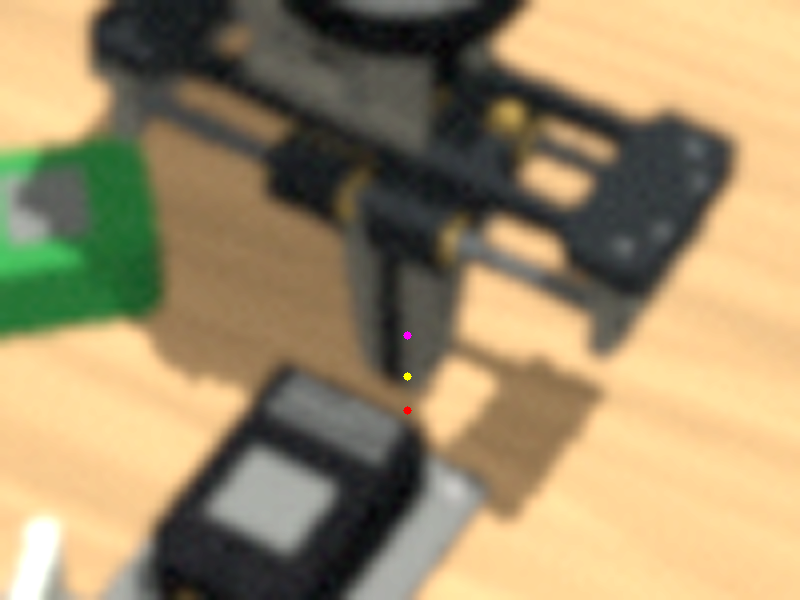

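Run:
```python
from h import *
from station import camera,observe
c=camera('scene');P=observe()['tcp_pos'];q=proj(c,P)[0];o=np.array([int(q[0])-50,int(q[1])-50])
a=np.radians(DK[1])
def d(w): 
    w=w[:2]-DK[0]-np.array([1.5,0])*0;return np.array([w[0]*np.cos(a)+w[1]*np.sin(a),-w[0]*np.sin(a)+w[1]*np.cos(a)]).round(1)
for n,p,z in(('tailR',(285,362),42),('tailL',(420,430),42),('noseR',(155,545),42),('apron cornerL',(490,485),8),('tip',(405,388),21)):
    print(n,d(ray(c,np.array(p)/8-.5+o,z)[0]))
print('tcp',d(P))
```

```text
tailR [-115.3  -25.1]
tailL [-114.    25.3]
noseR [-35.4 -21.5]
apron cornerL [-128.5   42.9]
tip [-139.6    4.5]
tcp [-148.4   -0. ]
```

>>> step_arm(motion=[[-0.01,0,0,0],[-0.018,0,0,0],[-0.022,0,0,0],[-0.026,0,0,0],[-0.032,0,0,0],[-0.039,0,0,0],[-0.046,0,0,0],[-0.053,0,0,0],[-0.06,0,0,0],[-0.067,0,0,0],[-0.074,0,0,0],[-0.08,0,0,0]])

```text
time_s: 19.35
tcp_pos: [527.3, -38.6, -3.7]
tool_rot: [0.039, 0.999, 0.001, 0.003]
force: [-1.6, -0.2, -0.8]
gripper_width: 0.005
```

```bash
python3 - <<'E'
from h import *
for x in(-30,6):
    p=dock(x,0,0);mv([p[0],p[1],-5],85.7)
E
python3 look.py ao
```

```text
shift [-0.0377  0.0004  0.0015] yaw -0.18 | now [527.3 -38.6  -3.7] ang 85.52 tz [ 0.0062  0.0025 -1.    ] F [-1.6 -0.2 -0.8] w 0.5 j [-0.19  0.56  0.25  2.04 -0.25  0.57  1.73] t 19.35
shift [-0.0737  0.0005  0.0017] yaw -0.18 | now [527.3 -38.6  -3.7] ang 85.52 tz [ 0.0062  0.0025 -1.    ] F [-1.6 -0.2 -0.8] w 0.5 j [-0.19  0.56  0.25  2.04 -0.25  0.57  1.73] t 19.35
```

View pics/ao.png

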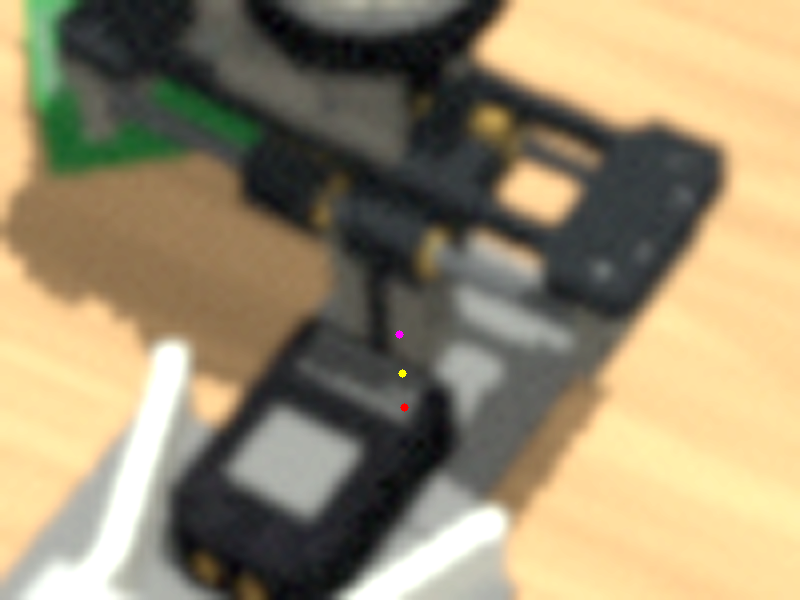

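>>> step_arm(motion=[[-0.006,0,0.001,0],[-0.012,0,0.001,0],[-0.018,0,0.001,0],[-0.024,0,0.001,0],[-0.03,0,0.001,0],[-0.036,0,0.001,0],[-0.041,0,0.001,0],[-0.046,0,0.001,0],[-0.05,0,0.001,0],[-0.054,0,0.001,0]])

```text
time_s: 20.4
tcp_pos: [582.5, -43.0, -4.2]
tool_rot: [0.039, 0.999, 0.001, 0.004]
force: [-1.2, -0.4, -1.0]
gripper_width: 0.005
```

```bash
python3 - <<'E'
from h import *
for x in(6,):
    p=dock(x,0,0);mv([p[0],p[1],-5],85.7)
E
python3 look.py ap
```

```text
shift [-0.0183  0.0005  0.001 ] yaw -0.18 | now [582.5 -43.   -4.2] ang 85.52 tz [ 0.0075  0.0023 -1.    ] F [-1.2 -0.4 -1. ] w 0.5 j [-0.18  0.62  0.26  1.91 -0.26  0.64  1.73] t 20.4
```

View pics/ap.png

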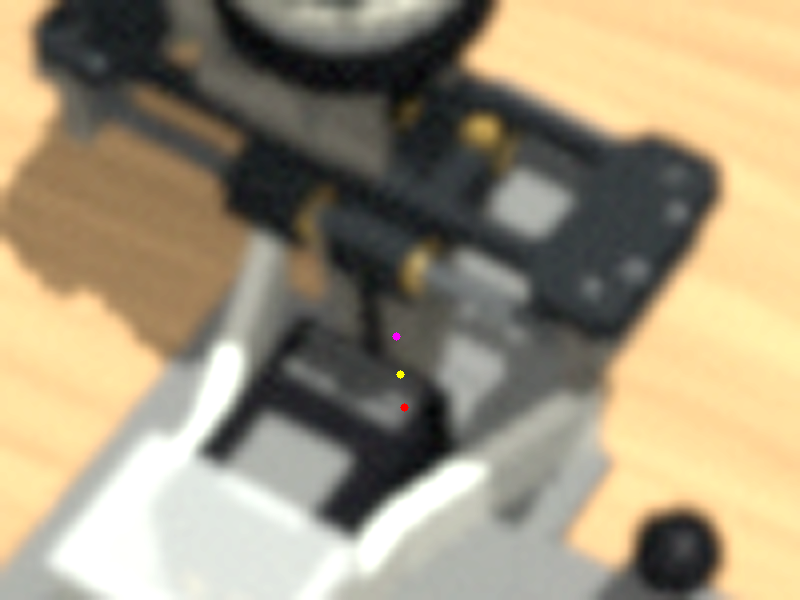

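>>> step_arm(motion=[[-0.004,0.0005,0.001,0],[-0.008,0.0005,0.001,0],[-0.011,0.0005,0.001,0],[-0.013,0.0005,0.001,0],[-0.014,0.0005,0.001,0]])

```text
time_s: 20.95
tcp_pos: [597.5, -43.6, -5.0]
tool_rot: [0.039, 0.999, 0.001, 0.004]
force: [-2.2, 0.2, 1.2]
gripper_width: 0.006
```

>>> step_arm(motion=[[-0.001,0,0,0],[-0.002,0,0,0],[-0.003,0,0,0]])

```text
time_s: 21.25
tcp_pos: [599.6, -43.8, -5.0]
tool_rot: [0.039, 0.999, 0.001, 0.003]
force: [-7.0, 0.3, 4.7]
gripper_width: 0.005
```

>>> step_arm(motion=[[-0.001,0,0,0],[-0.002,0,0,0],[-0.003,0,0,0]])

```text
time_s: 21.55
tcp_pos: [599.4, -43.7, -5.1]
tool_rot: [0.039, 0.999, 0.002, -0.0]
force: [-11.6, 0.6, 9.3]
gripper_width: 0.005
```

>>> step_arm(motion=[[-0.002,0,0,0],[-0.005,0,0,0],[-0.006,0,0,0],[-0.006,0,0,0]])

```text
time_s: 21.95
tcp_pos: [599.0, -43.7, -5.4]
tool_rot: [0.039, 0.999, 0.003, -0.006]
force: [-18.0, 1.7, 16.4]
gripper_width: 0.004
```

```bash
python3 look.py aq
```

```text
(no output)
```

View pics/aq.png

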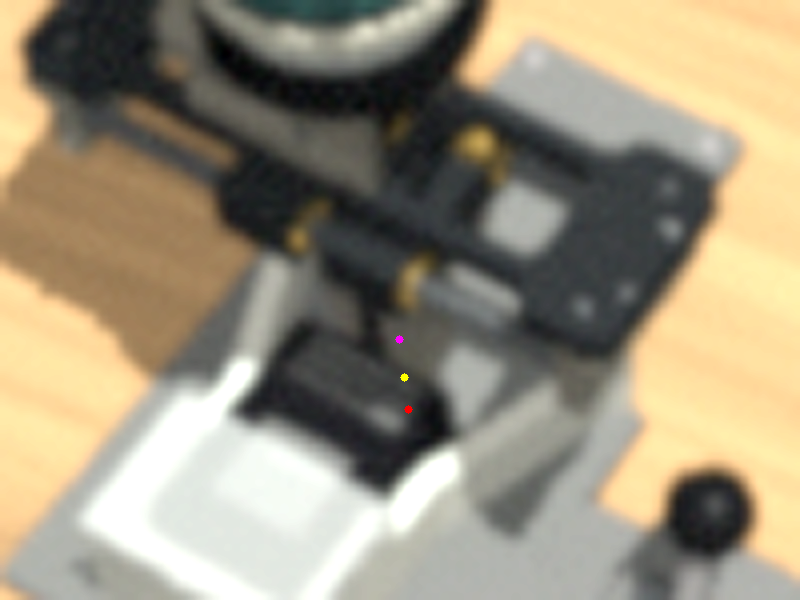

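>>> step_arm(motion=[[0.01,0,0,0],[0.03,0,0,0],[0.05,0,-0.01,0],[0.07,0,-0.04,0],[0.09,0,-0.08,0],[0.1,0,-0.12,0],[0.1,0,-0.14,0],[0.1,0,-0.14,0]])

```text
time_s: 22.8
tcp_pos: [504.6, -36.7, 139.7]
tool_rot: [0.039, 0.999, 0.003, -0.002]
force: [0.0, 0.1, 1.0]
gripper_width: 0.007
```

Run:
```python
from h import *
from station import camera
a=[]
for n,(y0,x0) in(('top',(120,200)),('scene',(170,170))):
    c=camera(n);pickle.dump(c,open(n+'3.pkl','wb'));i=c['color'][y0:y0+100,x0:x0+100];a.append(cv2.resize(np.clip(i*1.7,0,255).astype(np.uint8),(400,400),interpolation=2) if n=='top' else cv2.resize(np.clip(i*1.7,0,255).astype(np.uint8),(800,800),interpolation=2)[:600])
cv2.imwrite('pics/ar.png',a[0]);cv2.imwrite('pics/as.png',a[1])
mv([500,-40,130],85.7)
```

```text
shift [ 0.0016 -0.0037  0.0063] yaw -0.16 | now [502.  -36.5 136.3] ang 85.54 tz [-0.0101  0.0059 -0.9999] F [-0.9  0.2 -0.5] w 0.4 j [-0.28  0.3   0.34  2.02 -0.14  0.86  1.63] t 22.9
```

View pics/as.png

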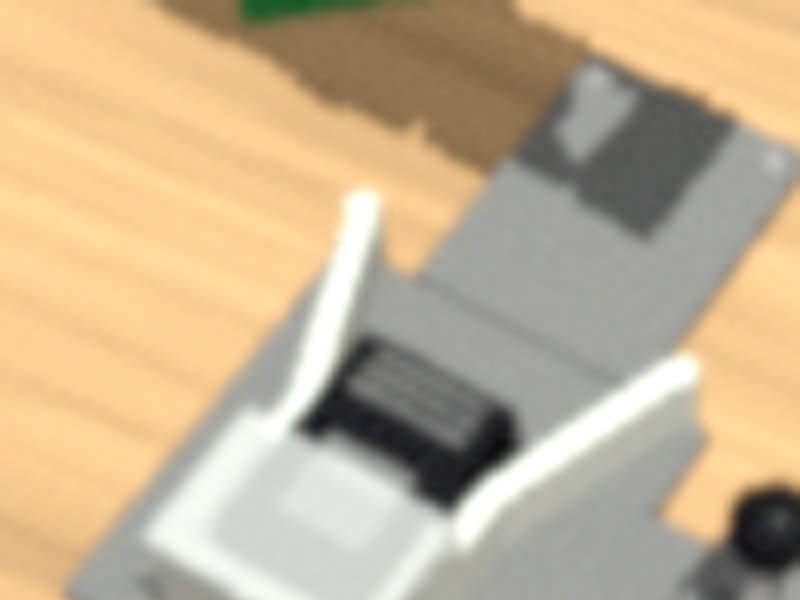

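View pics/ar.png

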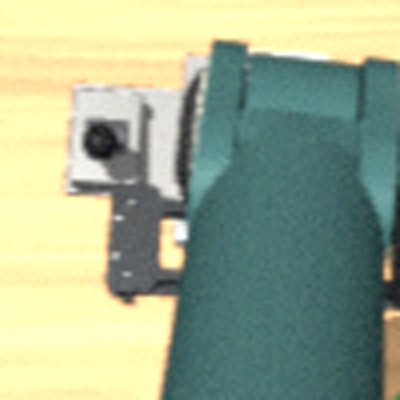

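Run:
```python
from h import *
c=load('scene3.pkl');a=np.radians(DK[1])
def d(w): 
    w=w[:2]-DK[0];return np.array([w[0]*np.cos(a)+w[1]*np.sin(a),-w[0]*np.sin(a)+w[1]*np.cos(a)]).round(1)
for n,p,z in(('tailR',(367,338),42),('tailL',(518,408),42),('stepR',(425,280),8),('stepL',(620,375),8),('apR',(598,50),8),('hoodR',(250,405),52),('hoodL',(460,520),52),('mouthR',(360,190),34),('mouthL',(690,365),34)):
    print(n,d(ray(c,np.array(p)/8-.5+170,z)[0]))
t=load('top2.pkl');s=load('scene2.pkl')
for n,c,(y0,y1,x0,x1) in(('t',t,(150,160,217,232)),('s',s,(225,248,255,280))):
    g=c['color'].max(2)[y0:y1,x0:x1];m=g<35;ys,xs=np.where(m);print(n,m.sum(),xs.mean()+x0,ys.mean()+y0,xs.min()+x0,xs.max()+x0,ys.min()+y0,ys.max()+y0)
    p=[xs.mean()+x0,ys.mean()+y0]
    for z in(70,74,80):print(z,d(ray(c,p,z)[0]))
```

```text
tailR [ 17.4 -24.9]
tailL [14.7 26.7]
stepR [-25.9 -36.7]
stepL [-27.6  34.1]
apR [-130.5  -38.7]
hoodR [ 58.3 -36.4]
hoodL [58.7 36.5]
mouthR [-30.  -61.2]
mouthL [-27.8  59.3]
t 44 225.4318181818182 155.4090909090909 222 230 151 159
70 [ 27.9 117.6]
74 [ 26.8 117.3]
80 [ 25.1 116.8]
s 67 265.7910447761194 236.2089552238806 262 270 232 241
70 [ 26.4 118.3]
74 [ 28.3 119.4]
80 [ 31.2 121. ]
```

Run:
```python
from h import *
c=load('scene3.pkl');a=np.radians(DK[1]);ch=c['color'].mean(2)
f=lambda x,y:np.array((x,y))/8-.5+170
def D(w): 
    w=w[:,:2]-DK[0];return np.c_[w[:,0]*np.cos(a)+w[:,1]*np.sin(a),-w[:,0]*np.sin(a)+w[:,1]*np.cos(a)]
for n,p,q,z in(('tail top',(375,338),(510,405),42),('step',(425,280),(620,375),8),('aproneR',(430,275),(500,180),8),('apL',(665,340),(770,200),8),):
    w=D(ray(c,edge(ch,f(*p),f(*q),half=2.5),z));P,v,r=line(w);print(n,P.round(1),np.degrees(np.arctan2(v[1],v[0])).round(1),r.round(2), 'at y=0 x=',(P[0]-P[1]*v[0]/v[1]).round(1))
```

```text
tail top [14.4  0.7] 88.5 0.22 at y=0 x= 14.3
step [-28.1   0.1] 89.5 0.47 at y=0 x= -28.1
aproneR [-48.9 -39.9] 1.0 0.09 at y=0 x= 2312.9
apL [-74.1  43.4] -0.9 0.08 at y=0 x= 2605.3
```

Run:
```python
from h import *
p=dock(-20,118.5,0);print(p);mv([p[0],p[1],110],85.7);mv([p[0],p[1],38],85.7)
```

```text
[583.76555646  76.24515286   0.        ]
shift [-0.0731  0.1186  0.0262] yaw -0.16 | now [502.  -36.5 136.3] ang 85.54 tz [-0.0101  0.0059 -0.9999] F [-0.9  0.2 -0.5] w 0.4 j [-0.28  0.3   0.34  2.02 -0.14  0.86  1.63] t 22.9
shift [-0.0738  0.1182  0.0981] yaw -0.16 | now [502.  -36.5 136.3] ang 85.54 tz [-0.0101  0.0059 -0.9999] F [-0.9  0.2 -0.5] w 0.4 j [-0.28  0.3   0.34  2.02 -0.14  0.86  1.63] t 22.9
```

>>> step_arm(motion=[[-0.01,0.02,0,0],[-0.025,0.045,0,0],[-0.045,0.075,0,0],[-0.065,0.1,0,0],[-0.073,0.1185,0.02,0],[-0.073,0.1185,0.045,0],[-0.073,0.1185,0.07,0],[-0.073,0.1185,0.09,0],[-0.073,0.1185,0.098,0],[-0.073,0.1185,0.098,0]])

```text
time_s: 23.9
tcp_pos: [581.7, 76.1, 35.9]
tool_rot: [0.039, 0.999, 0.002, -0.007]
force: [1.3, -0.1, -0.8]
gripper_width: 0.003
```

```bash
python3 look.py at
python3 - <<'E'
from h import *
for x in (46,50):
    p=dock(x,118.5,0);mv([p[0],p[1],38],85.7)
E
```

```text
shift [-0.067   0.0003 -0.0015] yaw -0.18 | now [582.7  76.3  37.3] ang 85.52 tz [-0.0114  0.0054 -0.9999] F [ 0.9 -0.2 -0.2] w 0.1 j [-0.38  0.57  0.26  1.87 -0.21  0.74  1.49] t 23.95
shift [-0.071   0.0003 -0.0015] yaw -0.18 | now [582.7  76.3  37.3] ang 85.52 tz [-0.0114  0.0054 -0.9999] F [ 0.9 -0.2 -0.2] w 0.1 j [-0.38  0.57  0.26  1.87 -0.21  0.74  1.49] t 23.95
```

View pics/at.png

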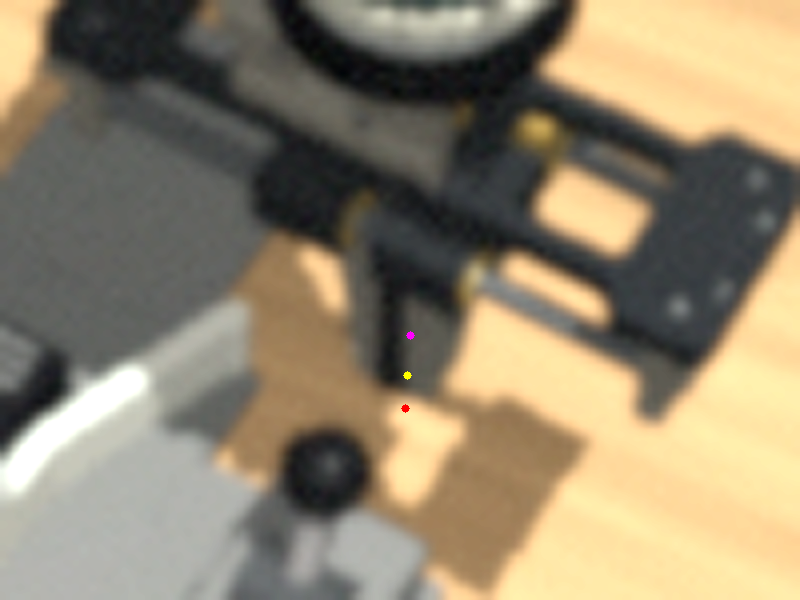

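>>> step_arm(motion=[[-0.005,0,-0.001,0],[-0.011,0,-0.001,0],[-0.017,0,-0.001,0],[-0.023,0,-0.001,0],[-0.029,0,-0.001,0],[-0.035,0,-0.001,0],[-0.041,0,-0.001,0],[-0.047,0,-0.001,0],[-0.053,0,-0.001,0],[-0.058,0,-0.001,0],[-0.062,0,-0.001,0],[-0.064,0,-0.001,0]])

```text
time_s: 25.15
tcp_pos: [646.5, 71.1, 37.0]
tool_rot: [0.039, 0.999, 0.002, -0.006]
force: [-1.4, 0.1, -1.4]
gripper_width: 0.008
```

>>> step_arm(motion=[[-0.002,0,0,0],[-0.004,0,0,0],[-0.004,0,0,0]])

```text
time_s: 25.45
tcp_pos: [648.3, 71.0, 36.5]
tool_rot: [0.039, 0.999, 0.002, -0.009]
force: [-5.8, 0.7, 0.8]
gripper_width: 0.005
```

```bash
python3 look.py au
```

```text
(no output)
```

View pics/au.png

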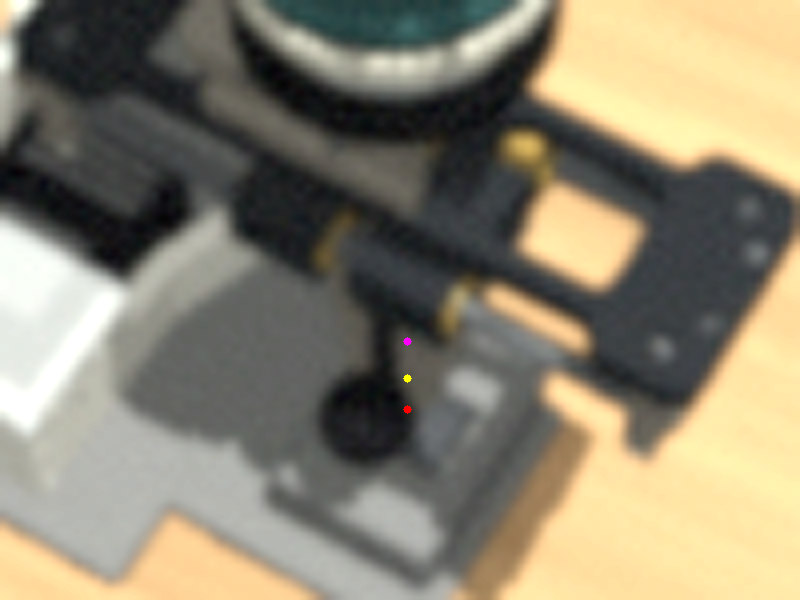

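>>> step_arm(motion=[[-0.003,0,0,0],[-0.005,0,0,0],[-0.005,0,0,0]])

```text
time_s: 25.8
tcp_pos: [648.3, 71.1, 36.3]
tool_rot: [0.039, 0.999, 0.002, -0.014]
force: [-14.1, 0.9, 10.5]
gripper_width: 0.004
```

>>> step_arm(motion=[[0.01,0,0,0],[0.03,0,0,0],[0.06,0,0,0],[0.09,0,-0.03,0],[0.11,0,-0.07,0],[0.12,0.04,-0.11,0],[0.13,0.085,-0.14,0],[0.14,0.13,-0.14,0],[0.15,0.17,-0.14,0],[0.15,0.21,-0.14,0],[0.15,0.22,-0.14,0],[0.15,0.22,-0.14,0]])

```text
time_s: 27.0
tcp_pos: [519.6, 303.0, 181.2]
tool_rot: [0.037, 0.999, 0.003, -0.013]
force: [0.7, -0.8, 0.2]
gripper_width: 0.005
```

Run:
```python
from h import *
from station import camera
for n in('top','scene'):
    c=camera(n);pickle.dump(c,open(n+'4.pkl','wb'))
    cv2.imwrite(f'pics/f_{n}.png',np.clip(c['color']*1.4,0,255).astype(np.uint8))
c=load('scene4.pkl');cv2.imwrite('pics/f_crop.png',cv2.resize(np.clip(c['color'][170:280,170:290]*1.5,0,255).astype(np.uint8),(655,600),interpolation=2))
mv([480,250,150],85.7)
```

```text
shift [ 0.0354 -0.0524  0.032 ] yaw -0.25 | now [520.3 299.3 181.2] ang 85.45 tz [-0.027   0.0049 -0.9996] F [0.4 0.7 1.2] w 0.4 j [-0.74  0.4   0.23  1.73 -0.13  1.04  1.03] t 27.1
```

View pics/f_top.png

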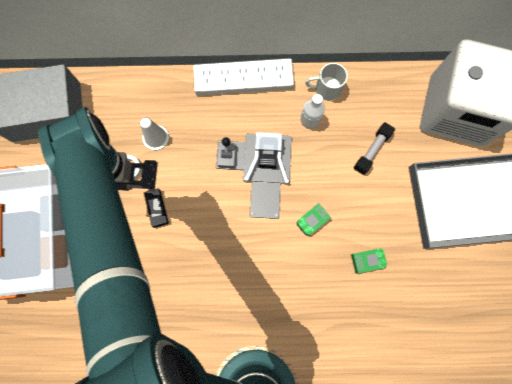

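View pics/f_crop.png

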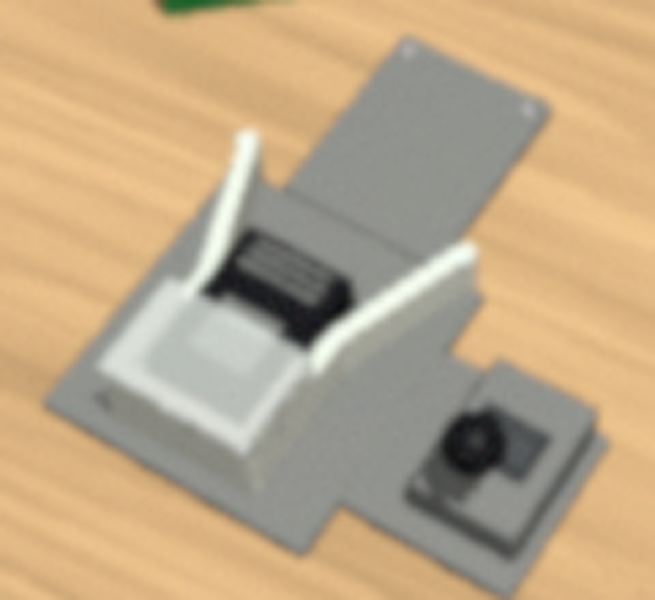

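Run:
```python
from h import *
a=np.radians(DK[1])
def D(w): 
    w=w[:,:2]-DK[0];return np.c_[w[:,0]*np.cos(a)+w[:,1]*np.sin(a),-w[:,0]*np.sin(a)+w[:,1]*np.cos(a)]
for n,(y0,y1,x0,x1) in(('top4',(132,152,218,236)),('scene4',(240,262,247,266))):
    c=load(n+'.pkl');m=c['color'].max(2)[y0:y1,x0:x1]<35;ys,xs=np.where(m);print(n,m.sum(),D(ray(c,[xs.mean()+x0,ys.mean()+y0],74)))
t=load('top4.pkl');cv2.imwrite('pics/g.png',cv2.resize(np.clip(t['color'][125:195,210:300]*1.5,0,255).astype(np.uint8),(771,600),interpolation=2))
s=load('scene4.pkl');f=lambda x,y:np.array((x,y))/8-.5+170
w=D(ray(s,edge(s['color'].mean(2),f(375,338),f(510,405),half=2.5),42));P,v,r=line(w);print('tail scene',P,r)
```

```text
top4 34 [[ 65.91902756 118.41575547]]
scene4 91 [[ 69.69453076 120.22937773]]
tail scene [14.22998   -2.3335958] 0.20813512590319558
```

View pics/g.png

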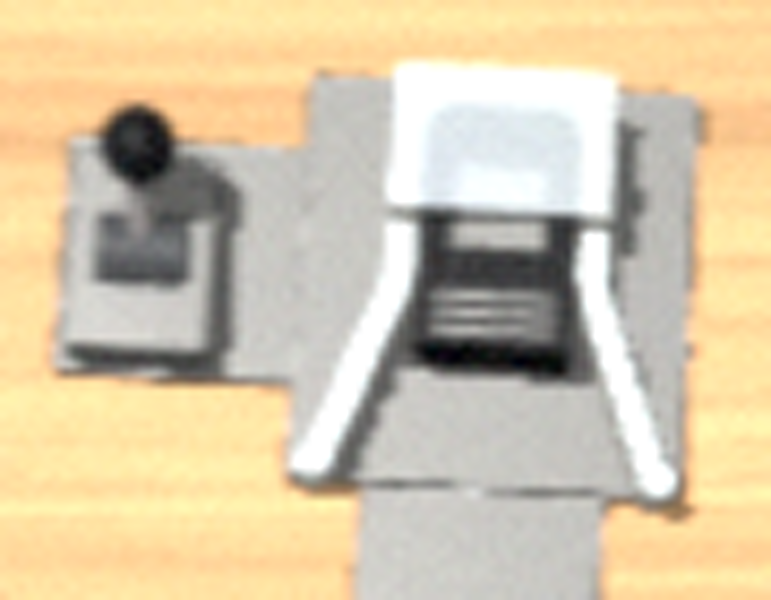

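```bash
python3 -c "
from station import hand_in;print(hand_in())"
```

```text
the job is handed in; nothing more can be done
None
```

The job is done and handed in at about 27 s. The pack was set down on the apron and released. I then pushed it home with the shut fingers and threw the lock lever over to its stop. `hand_in` gave no verdict.

**Setback on the way:** the first grasp closed on nothing. Feeling the bare table showed the finger tips about 26 mm higher than the reported TCP height. With that offset the second grasp held at 54 mm, the pack's width.

**Last checks:**
- **Pack:** it stopped firmly at about 18 N of push. Its tail measured 14–17 mm along the dock's x axis, against 16 mm when home. It read the same after the lever was thrown.
- **Lever:** it stopped firmly at about 14 N. The knob measured 66 mm (top view) and 70 mm (scene view), against 69 mm when locked. The arm's stop position fell 1.3 mm short of nominal for both pushes, so that looks like calibration bias.
- **Bystanders:** none of them looks moved in the last top view, which hides part of the tape behind the arm. The arm is clear of everything.

**Disagreements:**
- The knob moved only about 40 mm, not the stated 48 mm. It started about 6 mm ahead of the stated open position, so it was probably not fully open to begin with.
- The two cameras differed by 3–4 mm in x throughout.

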